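# Hold a loupe in focus over a component on a school test box

## Robot

A 6-joint arm with a two-finger parallel gripper is mounted at the origin on the work surface. World frame = base frame: x ahead of the robot, y to its left, z up, the work surface at z = 0. Lengths are in m, angles in degrees, forces in N, time in s.
With the tool pointing down it reaches from about 0.375 to 0.9 m from the base axis. Payload 3.1 kg.
Tool frame: the origin (TCP) lies on the centre line of the jaws, within the pads' length; the fingertips stand 8 mm ahead of it and the grasp point (between the pads) lies 11 mm behind it; y points along the fingers, x is the direction in which the jaws open and shut, and the axes are right-handed (so a half turn about y gives the same grasp; the last joint's range is limited). The gripper opens to 87 mm and grips with 3 to 60 N. Pads are 19 mm wide; open, the fingers measure 117 mm over their backs; the gripper's body (75 mm by 190 mm) begins 51 mm behind the grasp point.
Start: joints at [-76.404, 30.224, 82.088, -0, 67.689, -10.227], TCP at [0.252, -0.572, 0.193] pointing down, gripper open.
Joint ranges: [-176.69, 176.69], [-43.24, 126.21], [12.49, 139.97], [-82, 262], [0, 151.66], [-163.58, 163.58]. Speed limits (degrees/s): [159.86, 159.86, 180, 180, 180, 180].

## Interface

Orientations are given as a 3x3 rotation matrix whose columns are the frame's x, y, z axes.
In Python, from rig import read_state, imaging, job, spotter gives the robot as it stands.
- The arm moves only by the tool apply_moves, never from a script. Its argument "steps" is a list of rows, each an object of numbers: "x", "y", "z": the shift along the world's x, y, z in mm; "spin": the turn about the world's z in rad. In form: [{"x": .., "y": .., "z": .., "spin": ..}, ...]. A call has 1 to 12 rows; each row shifts and turns the pose as measured when the row begins; what a row does not reach is not made up. A row lasts 1/10 s, in which the tool goes at most 50 mm and 8.59 degrees, less where a joint would pass 70% of its speed; a pose out of reach is approached as far as the arm can. A call is refused whole if a number of a shift passes 50 or a number of a turn 0.15, either way. A call with a gripper value outside its range is refused whole. "grip" is the finger opening in mm, from 0 to 87, set as the call begins (left out, the last holds). The fingers move at their own pace and stop on an object; the grip force is fixed at half the most. Time passes only in rows, so rows that do not move let the fingers close. It gives the time, the measured TCP pose, the force and the opening at its end, in the units of the state.
- read_state(): the state, without advancing time (a new reading comes with each control period).
- imaging.capture(name): name is "scene" or "top" or "wrist"; returns the picture (420x560x3 uint8, red, green, blue); there is no depth.
- imaging.camera_params(name): a dict with "fov_y" (degrees; the focal length in pixels is half the picture's height over the tangent of half this angle, whatever the lens; pixels are square), "cx", "cy" (the principal point, pixels), "R" (3x3) and "t" (3): a world point X has camera coordinates R X + t. Camera axes: x right, y down, z forward; pixel columns grow to the right and rows downward; lengths in m; the calibration is good to about 2 mm. A picture is of the moment at which its call begins: read the wrist's pose just before it. camera_params takes no time and is no camera call; for the wrist camera it gives the pose at the moment of the call.
- job.hand_in(): hands the job in, once; it reports no verdict.
Trained networks look in the newest picture that a camera, given by its name, has taken for a name from the list of things; names that differ only in an ending like _2 or _b are one class to them, and where a whole thing is asked for, a point or a joint stands for the part that bears it (a point fixed in the world has none). Each returns a list of dicts, best first, with "score" (0 to 1); they miss things now and then, are a little off and sometimes report something else, mostly with a low value. They report only what shows in the picture. A call takes as long as a camera call. They do not tell look-alikes from the thing itself.
- spotter.cut_out(name, camera): "mask" (420x560 bool, what is visible of it) and "rect" ([left, top, width, height] in pixels, round what is visible of it).
The state is a dict: "time_s": time; "joint_positions": joint angles; "qvel": joint speeds; "tau": joint torques, N m; "position": TCP position; "tcp_rot": TCP orientation; "force": force on the tool from outside, world axes, zero at the start; "moment": the same for the moment, N m; "opening": opening from 0.0 (shut) to 1.0 (fully open).
Only numpy, scipy, OpenCV 4.12 (cv2) and the standard library are available. Lean on these libraries where they do the work, as an engineer would, in place of code of your own. Each camera call takes 0.05 s, during which the arm holds its last target.

## Task

Take the grey dust cap off the component on the test box and set it upright in the empty metal tray. Then pick up the loupe by its handle and hold it still and level with its lens centred over the component, the lens at the height shown by the pointer of the focus gauge, without knocking the box with the loupe or shifting the pointer. Finish while still holding the loupe there, and leave everything else on the bench where it is.

Things in the scene. Friction and masses are not known exactly. Their poses are not given: they have to be found in the camera images.
- testbox: fixed flat grey test box, 130 mm (its x) by 210 mm (its y), 35 mm tall, with a white top plate. Origin: centre of its underside; z up; +x is the side with the gauge post, its yaw differs each time. The component stands at x=-30, y=0 mm on the top. The gauge post (steel, 8 mm thick, top 160 mm above the bench) stands at x=+55, y=0. Two knobs (x=30, y=+-75) and four terminals (x=-45 and -22, y=+-88) rise 14 mm above the top plate.
- part_top (a point): centre of the top face of the component, a black chip 16 x 12 mm and 6 mm tall on the test box, hidden under the cap at first. Its top lies 41 mm above the bench. Axes as the test box.
- focus_tip (a point): tip of the focus gauge's pointer, which marks the height for the lens: a black collar (20 mm across, 12 mm tall) on the gauge post with a pointer 25 mm long, 6 mm wide and 5 mm thick, aimed at the component and ending 60 mm short of the component's axis. It is set between 55 and 100 mm above the component's top, differently each time, and slides on the post by friction if pushed (about 3 N). Axes as the test box, z up.
- cap: loose grey plastic dust cap, 45 g, a hollow open-bottomed box 46 x 46 mm and 26 mm tall with 3 mm walls and a square grip 18 x 18 mm, 24 mm tall, on its top (50 mm tall in all). Origin: centre of its open underside; z up; sides and grip faces along its x and y. At first it stands on the test box's top (35 mm above the bench) over the component, its grip clear of everything else.
- tray: empty fixed metal tray, 120 x 120 mm, walls 16 mm tall and 4 mm thick, floor about 4 mm thick. Origin: centre of its underside; z up, sides along its x and y. On the left or the right of the test box.
- loupe: loose loupe (reading lens), about 80 g, lying flat on the bench on the other side of the test box from the tray. A round black lens frame 66 mm across and 16 mm tall, and a straight black handle along its -x: a bar 18 mm wide (y), 24 mm tall (z 0 to 24 mm), from x=-42 to x=-122 mm, joined by a short neck 12 mm wide. Origin: centre of the lens frame's underside; z up, +x from handle to lens. The mass centre lies on the handle's line, about x=-45 to -60 mm.
- lens (a point): centre of the lens, on the lens frame's axis 8 mm above its underside (mid-height of the frame); axes as the loupe, z is the lens axis, upright when level.
- pen: bystander, to be left alone: pen, 140 mm long, 9 mm thick, lying in front of the test box. Origin: centre of its underside.
- eraser: bystander, to be left alone: eraser, 25 x 50 x 13 mm, lying in front of the test box. Origin: centre of its underside.
- tape_roll: bystander, to be left alone: roll of clear tape, 72 mm across, 19 mm tall, lying flat; not the loupe. Origin: centre of its underside.
- jar: bystander, to be left alone: small glass jar, 56 mm across, 75 mm tall. Origin: centre of its underside.
- weight: bystander, to be left alone: brass weight, 24 mm across, 31 mm tall, standing in front of the test box. Origin: centre of its underside.
Not all that is in view belongs to the job. What is shaped like the testbox but blue is not meant.

How it is judged (in metres and radians):
On the way, in this order (a step that is already met when the one before it is completed fails the run):
1. the cap stands upright in the tray, let go (x of cap in the frame of tray between -0.045 and 0.045 m and y of cap in the frame of tray between -0.045 and 0.045 m and z of cap in the frame of tray below 0.01 m and angle between cap's own z axis and vertical below 0.1 rad and contact force between cap and tray above 0.05 N and contact force between the fingers and cap below 0.05 N and linear speed of cap below 0.02 m/s), for 0.3 s.
2. the loupe is lifted off the bench in the fingers (height (world z) of lens above 0.05 m and contact force between the fingers and loupe above 0.5 N), for 0.2 s.
At the end, for the whole second after the job is handed in: Cap within 45 mm of the tray centre along each side, upright (0.1 rad), released. Loupe held still in the fingers (under 20 mm/s), touching neither box nor gauge, level within 0.12 rad, lens within 12 mm of the component's axis and 8 mm of the pointer's height (all of step 1 and horizontal distance between lens and part_top below 0.012 m and z of lens in the frame of focus_tip between -0.008 and 0.008 m and angle between lens's own z axis and vertical below 0.12 rad and linear speed of loupe below 0.02 m/s and contact force between the fingers and loupe above 0.5 N and contact force between loupe and testbox below 0.1 N); the arm keeps its last pose, push and grip.
It fails at once if the loupe knocks the test box or its gauge (over 2 N) (contact force between loupe and testbox above 2 N).
It fails at once if the pointer is shifted by more than 4 mm (distance of focus_tip from where it was at the start of the episode above 0.004 m).
It fails at once if a bystander is moved by more than 30 mm (distance of any of pen, eraser, tape_roll, jar, weight from where it was at the start of the episode above 0.03 m).
It also fails if it takes over 61 s, if anything falls off the work surface, if the arm or the gripper's body presses on something with over 40 N, if the wrist force passes 120 N, or if a joint passes its speed limit or range.

## Working session

There is one attempt and no reset: what is moved stays moved. The work goes in short steps, Python scripts to look and compute and a tool call to move; the robot and the scene stay as the last step left them, time stands still between calls to the robot, and variables do not carry over. Pictures are saved under pics/ and viewed, and the job is handed in when it is done.

Besides the shell and the picture viewer there is one more tool, called as name(argument=value, ...), one argument or row to a line, values as JSON. apply_moves: Moves the arm, as the interface text tells. Its arguments: {"type":"object","properties":{"steps":{"type":"array"},"grip":{"type":"number"}},"required":["steps"]}

```bash
mkdir -p pics; ls; python3 - <<'E'
from rig import read_state, imaging
import cv2
s=read_state();print(s['time_s'],s['position'],s['opening'])
for n in ['scene','top','wrist']:
    im=imaging.capture(n);cv2.imwrite(f'pics/{n}0.png',im[:,:,::-1])
    p=imaging.camera_params(n);print(n,p)
E
```

```text
pics
0.0 [ 0.25229323 -0.57093055  0.19247263] 1.0004121535925707
scene {'fov_y': 45.039375707016845, 'cx': 282.8651576215977, 'cy': 210.299518575118, 'R': array([[-0.81313262,  0.58194031,  0.01268138],
       [ 0.49165394,  0.69831393, -0.52022502],
       [-0.31159549, -0.41677708, -0.85393508]]), 't': array([ 0.39236653, -0.18295588,  1.29150753])}
top {'fov_y': 51.65883872998478, 'cx': 274.01831058309654, 'cy': 210.1617831808824, 'R': array([[ 0.01972723, -0.99975237,  0.01029739],
       [-0.99873798, -0.02018092, -0.04599099],
       [ 0.04618742, -0.00937711, -0.99888878]]), 't': array([-0.02925681,  0.47950635,  1.0884921 ])}
wrist {'fov_y': 62.895403916245854, 'cx': 275.2192933168004, 'cy': 209.54761281781407, 'R': array([[ 0.40368191, -0.9148981 , -0.00154461],
       [-0.87576297, -0.38690166,  0.28869762],
       [-0.26472652, -0.1151893 , -0.95741908]]), 't': array([-0.62402501, -0.03471549,  0.39268588])}
```

View pics/top0.png

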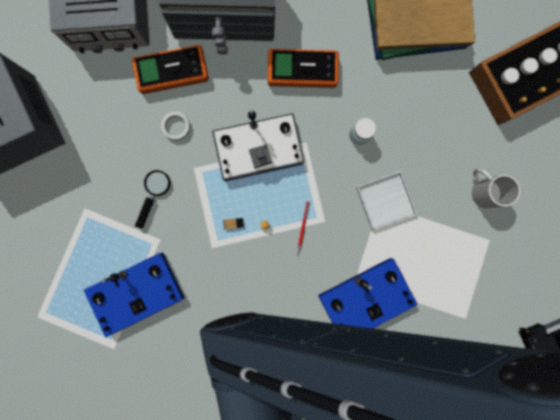

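View pics/scene0.png

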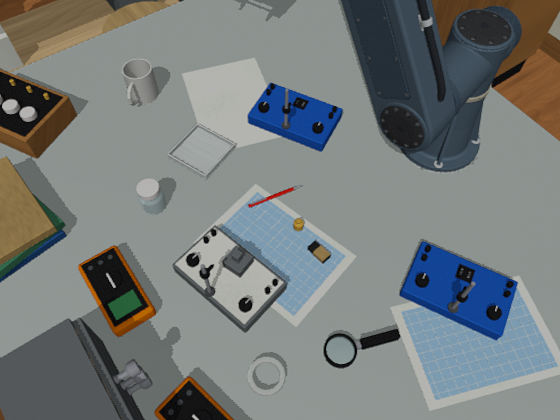

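View pics/wrist0.png

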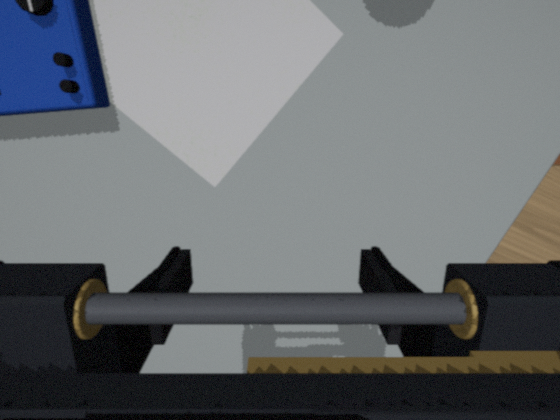

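The top view shows one white-topped box at (258,147); the blue look-alikes are at (135,295) and (368,295). The tray is at (387,203). The loupe is at (157,183) with its handle towards (145,213), and the ring at (175,126) is the tape roll.

```bash
cat > h.py <<'E'
import numpy as np, cv2
from rig import read_state, imaging, job, spotter
def cam(n):
    p=imaging.camera_params(n);f=210/np.tan(np.radians(p['fov_y']/2))
    return f,p['cx'],p['cy'],np.array(p['R']),np.array(p['t'])
def proj(c,X):
    f,cx,cy,R,t=c;X=np.atleast_2d(X);Y=X@R.T+t
    return np.c_[f*Y[:,0]/Y[:,2]+cx,f*Y[:,1]/Y[:,2]+cy]
def back(c,uv,z):
    f,cx,cy,R,t=c;uv=np.atleast_2d(uv).astype(float)
    d=np.c_[(uv[:,0]-cx)/f,(uv[:,1]-cy)/f,np.ones(len(uv))]@R
    C=-R.T@t
    return C+d*((z-C[2])/d[:,2])[:,None]
E
python3 - <<'E'
from h import *
for n in ['top','scene']:
    im=imaging.capture(n)
    c=cam(n);out=im[:,:,::-1].copy()
    for k,col,z in [('testbox',(0,0,255),.035),('cap',(0,255,0),.05),('tray',(255,0,0),.016),('loupe',(0,255,255),.016),('focus_tip',(255,0,255),.1)]:
        r=spotter.cut_out(k,n)
        for d in r[:3]:
            m=d['mask'];ys,xs=np.nonzero(m)
            if len(xs)==0: continue
            ct=np.array([xs.mean(),ys.mean()])
            print(n,k,round(d['score'],2),d['rect'],len(xs),ct.round(1),back(c,ct,z)[0].round(3))
        if r:
            np.save(f'm_{n}_{k}.npy',np.array([d['mask'] for d in r[:3]]))
            cs,_=cv2.findContours(r[0]['mask'].astype(np.uint8),0,1);cv2.drawContours(out,cs,-1,col,1)
    np.save(f'im_{n}.npy',im)
    x0,y0=(120,90) if n=='top' else (150,110)
    cv2.imwrite(f'pics/{n}1.png',cv2.resize(out[y0:y0+200,x0:x0+266],None,fx=3,fy=3,interpolation=cv2.INTER_CUBIC)) if n=='top' else cv2.imwrite(f'pics/{n}1.png',cv2.resize(out[100:390,150:420],(750,600) if 0 else (559,600),interpolation=cv2.INTER_CUBIC))
E
```

```text
top testbox 0.91 [82.4, 253.8, 106.5, 81.8] 4718 [134.3 294.2] [0.266 0.319 0.035]
top testbox 0.75 [215.0, 111.2, 90.9, 69.5] 4222 [257.8 146.1] [0.638 0.024 0.035]
top testbox 0.63 [318.3, 256.7, 99.3, 71.6] 4172 [369.9 296.9] [ 0.27  -0.26   0.035]
top cap 0.91 [248.2, 142.4, 24.4, 25.4] 384 [260.3 156.4] [0.61  0.017 0.05 ]
top tray 0.7 [357.6, 169.3, 59.2, 62.5] 2330 [386.3 200.8] [ 0.509 -0.303  0.016]
top loupe 0.59 [136.6, 166.2, 31.0, 60.4] 821 [153.1 192.7] [0.518 0.286 0.016]
top focus_tip 0.57 [249.1, 113.2, 7.1, 7.6] 21 [252.5 117.3] [0.693 0.036 0.1  ]
top focus_tip 0.54 [358.2, 280.4, 7.5, 8.6] 31 [363.3 283.2] [ 0.311 -0.229  0.1  ]
scene testbox 0.92 [248.8, 82.5, 93.8, 65.5] 3909 [294.7 116.2] [ 0.272 -0.244  0.035]
scene testbox 0.81 [397.7, 241.1, 120.9, 99.1] 6722 [459.  290.3] [0.275 0.33  0.035]
scene testbox 0.78 [176.0, 227.3, 108.5, 101.8] 5674 [228.5 279.7] [0.648 0.037 0.035]
scene cap 0.83 [219.0, 246.1, 31.9, 29.4] 654 [237.  261.7] [0.614 0.019 0.05 ]
scene tray 0.59 [166.5, 127.0, 70.6, 51.9] 2096 [201.1 151.1] [ 0.516 -0.297  0.016]
scene loupe 0.55 [322.9, 329.5, 77.6, 39.5] 1381 [352.3 346.7] [0.522 0.29  0.016]
scene focus_tip 0.54 [281.9, 107.4, 10.5, 6.7] 42 [285.5 110.2] [ 0.315 -0.226  0.1  ]
scene focus_tip 0.36 [320.8, 327.7, 80.0, 44.0] 1465 [352.3 346.9] [0.547 0.302 0.1  ]
```

View pics/top1.png

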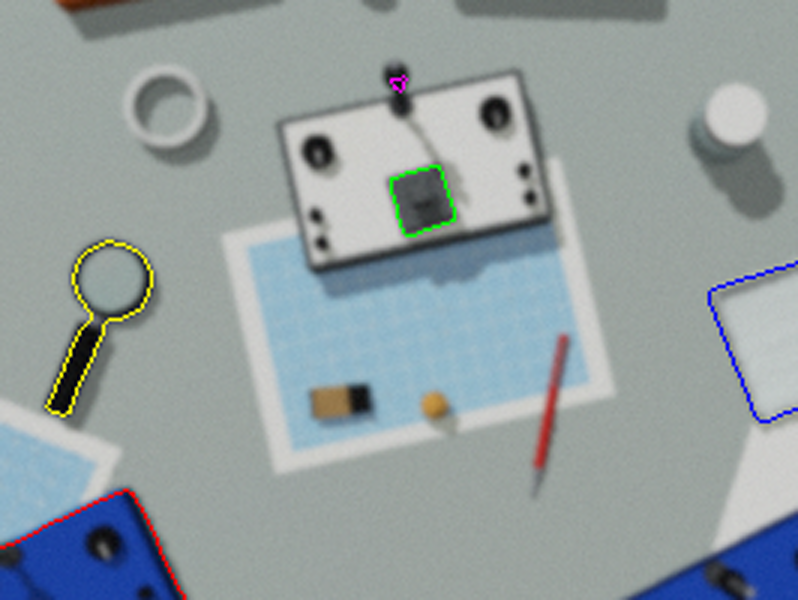

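View pics/scene1.png

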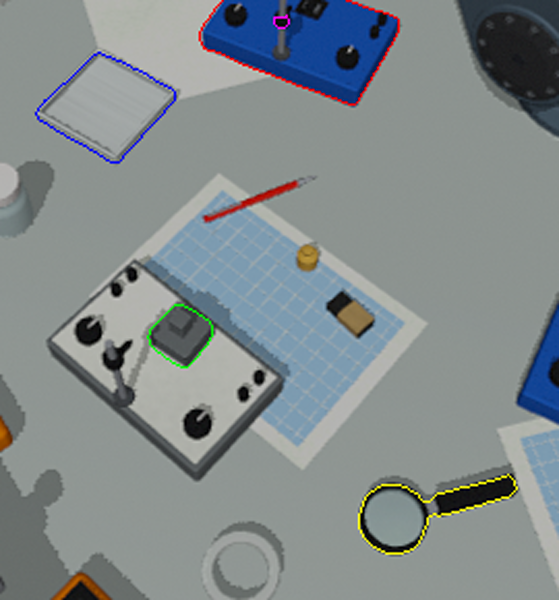

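```bash
cat > fit.py <<'E'
from h import *
from scipy.optimize import minimize
def box(x0,x1,y0,y1,z0,z1): return np.array([[x,y,z] for x in(x0,x1) for y in(y0,y1) for z in(z0,z1)])/1000.
def cyl(x,y,r,z0,z1):
    a=np.linspace(0,2*np.pi,40);return np.concatenate([np.c_[x+r*np.cos(a),y+r*np.sin(a),0*a+z] for z in(z0,z1)])/1000.
M={'testbox':([box(-65,65,-105,105,0,35),box(51,59,-4,4,0,160)],0),'cap':([box(-23,23,-23,23,0,26),box(-9,9,-9,9,26,50)],.035),
'tray':([box(-60,60,-60,60,0,16)],0),'loupe':([cyl(0,0,33,0,16),box(-122,-42,-9,9,0,24),box(-45,-30,-6,6,0,16)],0)}
S=4
def sil(c,parts,p,z,sh=(420,560)):
    m=np.zeros((sh[0]*S,sh[1]*S),np.uint8);R=np.array([[np.cos(p[2]),-np.sin(p[2]),0],[np.sin(p[2]),np.cos(p[2]),0],[0,0,1]])
    for P in parts:
        u=proj(c,P@R.T+[p[0],p[1],z])
        cv2.fillConvexPoly(m,cv2.convexHull(np.round((u+.5)*S-.5).astype(np.int32)),1)
    return m
def fit(k,masks,cams,p0):
    parts,z=M[k]
    ms=[cv2.resize(m.astype(np.uint8),None,fx=S,fy=S,interpolation=cv2.INTER_LINEAR) for m in masks]
    def cost(q):
        p=[q[0]/10,q[1]/10,q[2]];s=0
        for c,m in zip(cams,ms):
            a=sil(c,parts,p,z);s+=1-(a&m).sum()/(a|m).sum()
        return s/len(ms)
    best=None
    for dy in p0[2]:
        r=minimize(cost,[p0[0]*10,p0[1]*10,dy],method='Nelder-Mead',options=dict(initial_simplex=np.array([[p0[0]*10,p0[1]*10,dy]]*4)+np.array([[0,0,0],[.15,0,0],[0,.15,0],[0,0,.15]]),xatol=1e-4,fatol=1e-5))
        if best is None or r.fun<best.fun:best=r
    return np.array([best.x[0]/10,best.x[1]/10,best.x[2]]),best.fun
E
python3 - <<'E'
from fit import *
ct,cs=cam('top'),cam('scene')
L=lambda n,k,i=0:np.load(f'm_{n}_{k}.npy')[i]
jobs=[('testbox',1,2,(.635,.024),[0.0,.25,-.25]),('cap',0,0,(.61,.017),[0,.3,-.3]),('tray',0,0,(.51,-.3),[0,.3,-.3,.6]),('loupe',0,0,(.54,.275),[0,-.5,-1,.5])]
for k,i,j,p,y in jobs:
    for nm,ms,c in [('both',[L('top',k,i),L('scene',k,j)],[ct,cs]),('top',[L('top',k,i)],[ct]),('scene',[L('scene',k,j)],[cs])]:
        q,f=fit(k,ms,c,(*p,y));print(k,nm,q.round(4),round(f,3))
E
```

```text
testbox both [0.6386 0.0233 0.2367] 0.122
testbox top [0.6376 0.0232 0.2378] 0.104
testbox scene [0.6408 0.0239 0.2329] 0.125
cap both [0.611  0.0175 0.3016] 0.093
cap top [0.61   0.0172 0.3138] 0.064
cap scene [0.6136 0.0184 0.3107] 0.062
tray both [ 0.511  -0.3056  0.3621] 0.042
tray top [ 0.51   -0.3056  0.3701] 0.029
tray scene [ 0.5131 -0.3052  0.3658] 0.04
loupe both [ 0.5443  0.2785 -0.3614] 0.114
loupe top [ 0.5429  0.2784 -0.3488] 0.127
loupe scene [ 0.5454  0.2792 -0.3552] 0.089
```

```bash
python3 - <<'E'
from h import *
s=read_state();T=np.array(s['tcp_rot']);p=np.array(s['position'])
c=cam('wrist');C=-c[3].T@c[4]
print(s['time_s'],T.round(3),'\ncam in tool',T.T@(C-p),'\ncamaxes in tool\n',(T.T@c[3].T).round(3), np.degrees(np.arctan2(T[1,0],T[0,0])))
im=np.load('im_scene.npy');cv2.imwrite('pics/gs.png',cv2.resize(im[215:335,165:305,::-1],None,fx=5,fy=5,interpolation=cv2.INTER_CUBIC))
im=np.load('im_top.npy');cv2.imwrite('pics/gt.png',cv2.resize(im[95:195,200:320,::-1],None,fx=6,fy=6,interpolation=cv2.INTER_CUBIC))
E
```

```text
0.75 [[ 0.404 -0.     0.915]
 [-0.915 -0.     0.404]
 [ 0.    -1.    -0.   ]] 
cam in tool [-6.55371023e-05 -1.92303999e-01  7.98871846e-02] 
camaxes in tool
 [[ 1.    -0.     0.   ]
 [-0.    -0.289  0.957]
 [-0.    -0.957 -0.289]] -66.17465129853355
```

View pics/gs.png

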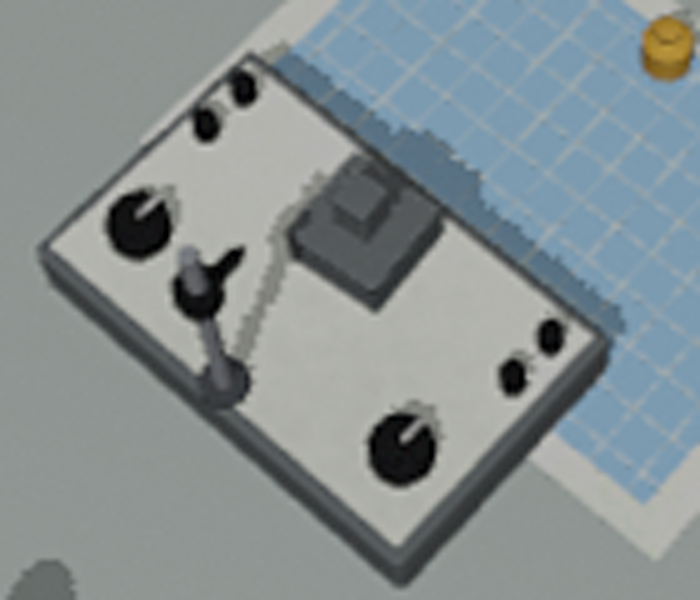

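View pics/gt.png

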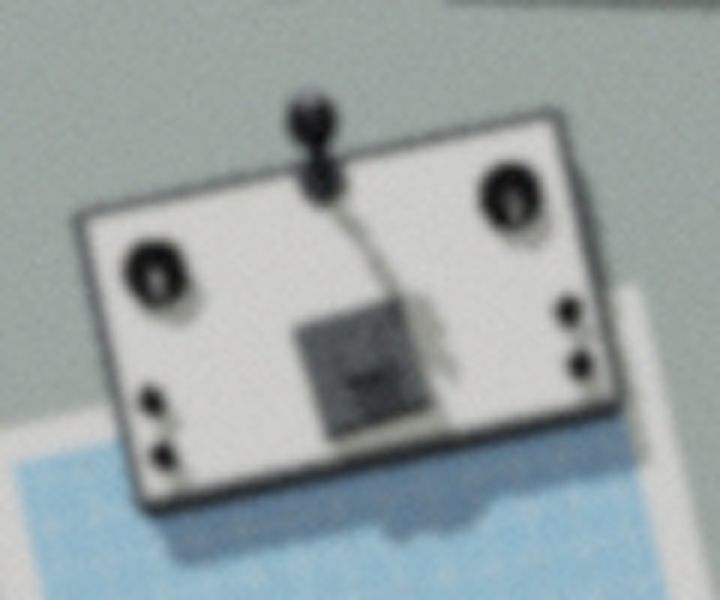

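```bash
python3 - <<'E'
from h import *
cs=cam('scene');ct=cam('top')
b=np.array([.6386,.0233]);a=.237;u=np.array([np.cos(a),np.sin(a)])
post=b+.055*u;tip=b+.03*u
print('post',post,'tip',tip,'comp',b-.03*u)
for z in (.035,.09,.1,.11,.12,.13,.14,.16):
    print(z,'scene post',proj(cs,[*post,z]).round(1),'tip',proj(cs,[*tip,z]).round(1),'top post',proj(ct,[*post,z]).round(1))
E
```

```text
post [0.69206257 0.03621332] tip [0.6677614  0.03034363] comp [0.6094386  0.01625637]
0.035 scene post [[209.7 291.1]] tip [[218.4 282.5]] top post [[253.4 124.6]]
0.09 scene post [[206.6 280.2]] tip [[215.7 271.3]] top post [[252.6 119. ]]
0.1 scene post [[206.  278.1]] tip [[215.2 269.2]] top post [[252.4 117.9]]
0.11 scene post [[205.4 276. ]] tip [[214.7 267. ]] top post [[252.3 116.8]]
0.12 scene post [[204.8 273.8]] tip [[214.1 264.8]] top post [[252.1 115.6]]
0.13 scene post [[204.1 271.6]] tip [[213.6 262.5]] top post [[251.9 114.5]]
0.14 scene post [[203.5 269.4]] tip [[213.  260.2]] top post [[251.7 113.3]]
0.16 scene post [[202.2 264.8]] tip [[211.9 255.5]] top post [[251.4 110.9]]
```

apply_moves(
  steps=[
    {"x":20,"y":20,"z":30,"spin":-0.11},
    {"x":35,"y":34,"z":10},
    {"x":35,"y":34,"z":10},
    {"x":35,"y":34,"z":5},
    {"x":35,"y":34},
    {"x":35,"y":34},
    {"x":35,"y":34},
    {"x":35,"y":34},
    {"x":35,"y":34},
    {"x":35,"y":34},
    {"x":35,"y":34},
    {"x":35,"y":34},
  ],
)

```text
invalid input at $.steps[1]: expected keys x, y, z, spin
```

apply_moves(
  steps=[
    {"x":30,"y":45},
    {"x":10,"y":20},
    {},
    {},
    {},
  ],
)

```text
invalid input at $.steps[0]: expected keys x, y, z, spin
```

apply_moves(
  steps=[
    {"x":20,"y":20,"z":30,"spin":-0.11},
    {"x":35,"y":34,"z":10,"spin":0},
    {"x":35,"y":34,"z":10,"spin":0},
    {"x":35,"y":34,"z":5,"spin":0},
    {"x":35,"y":34,"z":0,"spin":0},
    {"x":35,"y":34,"z":0,"spin":0},
    {"x":35,"y":34,"z":0,"spin":0},
    {"x":35,"y":34,"z":0,"spin":0},
    {"x":35,"y":34,"z":0,"spin":0},
    {"x":35,"y":34,"z":0,"spin":0},
    {"x":35,"y":34,"z":0,"spin":0},
    {"x":35,"y":34,"z":0,"spin":0},
  ],
)

```text
time_s: 1.95
position: [0.6627, -0.1719, 0.2522]
tcp_rot: [[0.283, 0.004, 0.959], [-0.959, -0.007, 0.283], [0.008, -1.0, 0.002]]
force: [-0.4, -0.9, 0.4]
opening: 0.999
```

apply_moves(
  steps=[
    {"x":20,"y":30,"z":0,"spin":0},
    {"x":0,"y":10,"z":0,"spin":0},
    {"x":0,"y":0,"z":0,"spin":0},
    {"x":0,"y":0,"z":0,"spin":0},
    {"x":0,"y":0,"z":0,"spin":0},
  ],
)

```text
time_s: 2.45
position: [0.686, -0.1254, 0.251]
tcp_rot: [[0.29, 0.005, 0.957], [-0.957, -0.007, 0.291], [0.008, -1.0, 0.003]]
force: [0.3, -0.1, 0.7]
opening: 0.999
```

```bash
cat > snap.py <<'E'
from h import *
import sys
n=sys.argv[1]
c=cam('wrist');im=imaging.capture('wrist');s=read_state()
import pickle;pickle.dump((c,im,s),open(n+'.pkl','wb'))
cv2.imwrite(f'pics/{n}.png',im[:,:,::-1]);print(s['time_s'],s['position'],s['qvel'].round(2) if hasattr(s['qvel'],'round') else s['qvel'],s['tcp_rot'])
E
python3 snap.py wA
```

```text
2.5 [ 0.68590594 -0.12581354  0.25109476] [-0.34  0.03 -0.28  0.13  0.01  0.2 ] [[ 0.29003016  0.00499629  0.95700446]
 [-0.95698241 -0.00704952  0.29006028]
 [ 0.00819564 -0.99996267  0.00273679]]
```

View pics/wA.png

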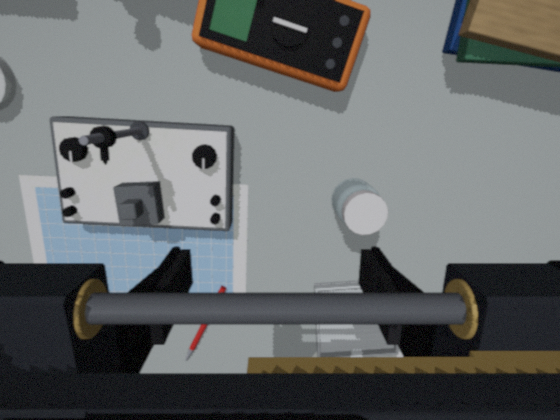

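View A shows the box at (140,170), the collar at (103,137) with its pointer tip near (104,160), and the cap at (137,205). Next is view B from the other side.

apply_moves(
  steps=[
    {"x":-9,"y":40,"z":0,"spin":0},
    {"x":-9,"y":40,"z":0,"spin":0},
    {"x":-9,"y":40,"z":0,"spin":0},
    {"x":-9,"y":40,"z":0,"spin":0},
    {"x":-9,"y":40,"z":0,"spin":0},
    {"x":-9,"y":40,"z":0,"spin":0},
    {"x":-9,"y":35,"z":0,"spin":0},
    {"x":0,"y":0,"z":0,"spin":0},
    {"x":0,"y":0,"z":0,"spin":0},
    {"x":0,"y":0,"z":0,"spin":0},
  ],
)

```text
time_s: 3.5
position: [0.6187, 0.1389, 0.2534]
tcp_rot: [[0.265, 0.009, 0.964], [-0.964, -0.012, 0.265], [0.014, -1.0, 0.006]]
force: [0.2, -0.9, -0.2]
opening: 1.001
```

```bash
python3 snap.py wB
```

```text
3.55 [0.61894438 0.13847332 0.25344142] [-0.31  0.23 -0.23  0.08 -0.07  0.13] [[ 0.26396431  0.00913898  0.96448915]
 [-0.96443164 -0.01195583  0.26406186]
 [ 0.01394453 -0.99988676  0.00565801]]
```

View pics/wB.png

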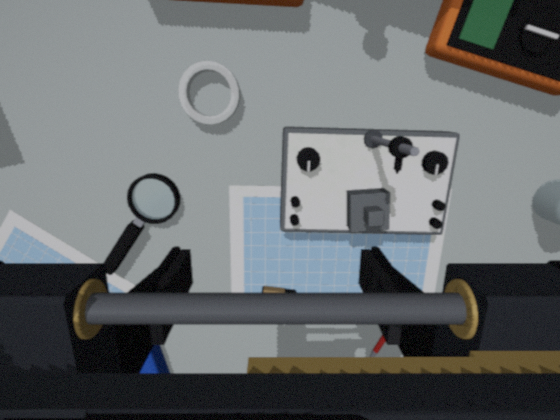

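```bash
python3 - <<'E'
import pickle,cv2,numpy as np
o=[]
for n,x,y in [('wA',50,105),('wB',335,110)]:
    c,im,s=pickle.load(open(n+'.pkl','rb'))
    o.append(cv2.resize(im[y:y+70,x:x+66,::-1],None,fx=6,fy=8,interpolation=cv2.INTER_CUBIC) if 0 else cv2.resize(im[y:y+130,x:x+115,::-1],None,fx=3.4,fy=3.4,interpolation=cv2.INTER_CUBIC))
cv2.imwrite('pics/ab.png',np.hstack(o));print(o[0].shape)
E
```

```text
(442, 391, 3)
```

View pics/ab.png

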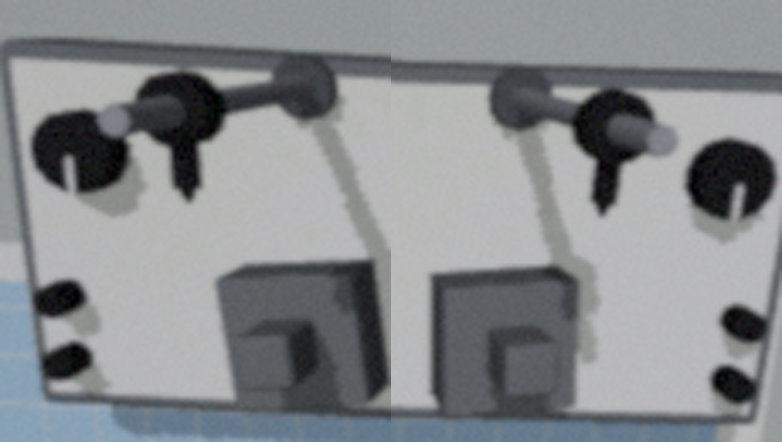

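```bash
cat > tri.py <<'E'
from h import *
import pickle
def ray(c,uv):
    f,cx,cy,R,t=c;d=R.T@np.array([(uv[0]-cx)/f,(uv[1]-cy)/f,1]);return -R.T@t,d/np.linalg.norm(d)
def tri(obs):
    A=np.zeros((3,3));b=np.zeros(3)
    for c,uv in obs:
        C,d=ray(c,uv);P=np.eye(3)-np.outer(d,d);A+=P;b+=P@C
    X=np.linalg.solve(A,b);return X,[ (proj(c,X)[0]-uv).round(1) for c,uv in obs]
E
python3 - <<'E'
from tri import *
cA=pickle.load(open('wA.pkl','rb'))[0];cB=pickle.load(open('wB.pkl','rb'))[0];cs=cam('scene')
g=lambda x,y,x0,y0:np.array([x0+(x+.5)/3.4-.5,y0+(y+.5)/3.4-.5])
for n,a,b in [('tip',(188,199),(603-391,211)),('posttop',(115,122),(662-391,140)),('griptop',(264,360),(529-391,367)),('base',(303,88),(520-391,100))]:
    A=g(*a,50,105);B=g(*b,335,110)
    X,e=tri([(cA,A),(cB,B)]);print(n,A,B,X.round(4),e)
    print('  scene',proj(cs,X))
E
```

```text
tip [104.94117647 163.17647059] [397.         171.70588235] [0.6696 0.0323 0.1276] [array([-0. , -0.4]), array([-0. ,  0.4])]
  scene [[213.39934885 264.3172331 ]]
posttop [ 83.47058824 140.52941176] [414.35294118 150.82352941] [0.6924 0.0379 0.1602] [array([-0. , -0.3]), array([-0. ,  0.3])]
  scene [[202.47599305 265.51634614]]
griptop [127.29411765 210.52941176] [375.23529412 217.58823529] [0.6119 0.0193 0.0838] [array([ 0., -0.]), array([-0.,  0.])]
  scene [[236.80995516 253.83617356]]
base [138.76470588 130.52941176] [372.58823529 139.05882353] [0.6921 0.0381 0.0395] [array([0. , 0.1]), array([ 0. , -0.1])]
  scene [[209.96575596 290.91452667]]
```

Triangulation agrees with the known sizes: post top at 160.2 mm (should be 160) and grip top at 83.8 mm (should be 85). The pointer tip is at z ≈ 127 mm. Next I go to the cap.

apply_moves(
  steps=[
    {"x":-2,"y":-40,"z":0,"spin":0.04},
    {"x":-2,"y":-40,"z":0,"spin":0},
    {"x":-2,"y":-35,"z":-20,"spin":0},
    {"x":0,"y":0,"z":-20,"spin":0},
    {"x":0,"y":0,"z":-20,"spin":0},
    {"x":0,"y":0,"z":-20,"spin":0},
    {"x":0,"y":0,"z":0,"spin":0},
    {"x":0,"y":0,"z":0,"spin":0},
  ],
)

```text
time_s: 4.35
position: [0.6164, 0.0039, 0.1729]
tcp_rot: [[0.286, 0.017, 0.958], [-0.958, -0.015, 0.287], [0.02, -1.0, 0.012]]
force: [0.4, 0.2, 1.0]
opening: 1.003
```

apply_moves(
  steps=[
    {"x":-4,"y":15,"z":0,"spin":0},
    {"x":0,"y":0,"z":0,"spin":0},
    {"x":0,"y":0,"z":0,"spin":0},
  ],
)

```text
time_s: 4.65
position: [0.6139, 0.0192, 0.1757]
tcp_rot: [[0.285, 0.022, 0.958], [-0.958, -0.016, 0.285], [0.021, -1.0, 0.016]]
force: [-0.5, -0.6, 0.1]
opening: 0.997
```

apply_moves(
  steps=[
    {"x":0,"y":0,"z":0,"spin":0},
    {"x":0,"y":0,"z":0,"spin":0},
    {"x":0,"y":0,"z":0,"spin":0},
    {"x":0,"y":0,"z":0,"spin":0},
  ],
)

```text
time_s: 5.05
position: [0.6149, 0.0202, 0.1776]
tcp_rot: [[0.287, 0.025, 0.958], [-0.958, -0.017, 0.287], [0.023, -1.0, 0.019]]
force: [-0.5, 0.0, -0.6]
opening: 1.003
```

apply_moves(
  steps=[
    {"x":-2,"y":-1,"z":-40,"spin":0},
    {"x":-1,"y":0,"z":-40,"spin":0},
    {"x":0,"y":0,"z":-15,"spin":0},
  ],
)

```text
time_s: 5.35
position: [0.6163, 0.0184, 0.0847]
tcp_rot: [[0.287, 0.038, 0.957], [-0.958, -0.019, 0.287], [0.029, -0.999, 0.031]]
force: [-0.0, 0.4, -0.9]
opening: 1.001
```

```bash
python3 - <<'E'
from h import *
for i in range(8):
    im=imaging.capture('scene');s=read_state();print(s['time_s'],np.round(s['position'],4),np.abs(s['qvel']).max().round(2),np.round(s['tcp_rot'],3)[:,1])
cv2.imwrite('pics/s2.png',cv2.resize(im[180:340,150:350,::-1],None,fx=3.5,fy=3.5,interpolation=cv2.INTER_CUBIC))
E
python3 snap.py wC
```

```text
5.4 [0.6153 0.0185 0.0832] 4.6 [ 0.035 -0.018 -0.999]
5.45 [0.6162 0.0185 0.085 ] 2.6 [ 0.037 -0.018 -0.999]
5.5 [0.6178 0.0183 0.0868] 2.05 [ 0.04  -0.019 -0.999]
5.55 [0.6189 0.0182 0.0881] 1.39 [ 0.043 -0.019 -0.999]
5.6 [0.6196 0.0181 0.0889] 0.91 [ 0.045 -0.019 -0.999]
5.65 [0.6198 0.0181 0.0893] 0.5 [ 0.046 -0.02  -0.999]
5.7 [0.6198 0.0181 0.0895] 0.21 [ 0.046 -0.02  -0.999]
5.75 [0.6197 0.0181 0.0894] 0.23 [ 0.046 -0.02  -0.999]
5.8 [0.61948119 0.01817479 0.08928615] [ 0.01  0.2   0.41  0.06 -0.03 -0.05] [[ 0.28654453  0.04550589  0.9569856 ]
 [-0.95753941 -0.01953973  0.28763949]
 [ 0.03178853 -0.99877295  0.03797468]]
```

View pics/s2.png

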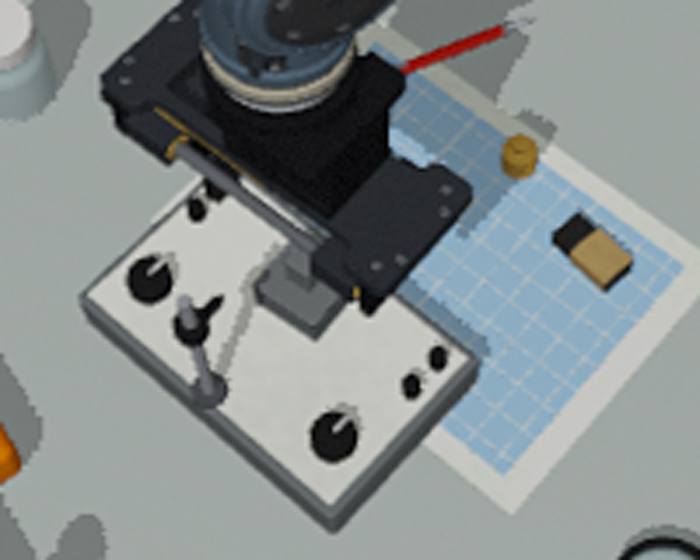

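View pics/wC.png

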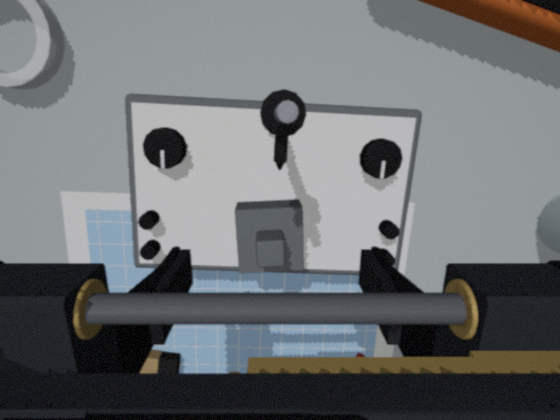

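apply_moves(
  steps=[
    {"x":-9,"y":1,"z":-18,"spin":0},
  ],
)

```text
time_s: 5.9
position: [0.6147, 0.0186, 0.0745]
tcp_rot: [[0.286, 0.055, 0.957], [-0.957, -0.021, 0.288], [0.036, -0.998, 0.047]]
force: [-0.2, -0.3, -0.3]
opening: 1.0
```

```bash
cat > wait.py <<'E'
from h import *
import sys
for i in range(int(sys.argv[1])): im=imaging.capture('scene');s=read_state()
print(s['time_s'],np.round(s['position'],4),np.abs(s['qvel']).max().round(2),np.round(s['tcp_rot'],3).tolist(),np.round(s['force'],1),s['opening'])
E
python3 wait.py 4;python3 wait.py 2
```

```text
6.1 [0.6106 0.0192 0.0717] 1.31 [[0.287, 0.046, 0.957], [-0.958, -0.02, 0.288], [0.032, -0.999, 0.038]] [-1.1 -0.1 -0.2] 1.0007077849353747
6.2 [0.6115 0.0191 0.0722] 0.25 [[0.287, 0.047, 0.957], [-0.957, -0.02, 0.288], [0.033, -0.999, 0.04]] [0.3 0.8 0.2] 0.9980265501267699
```

apply_moves(
  steps=[
    {"x":0,"y":0,"z":0,"spin":0},
  ],
  grip=5,
)

```text
time_s: 6.3
position: [0.6123, 0.0189, 0.0729]
tcp_rot: [[0.286, 0.049, 0.957], [-0.958, -0.02, 0.288], [0.033, -0.999, 0.041]]
force: [-0.2, 0.6, 0.4]
opening: 0.967
```

```bash
python3 wait.py 10;python3 wait.py 6
```

```text
6.8 [0.6115 0.0191 0.0721] 0.1 [[0.286, 0.047, 0.957], [-0.958, -0.02, 0.288], [0.033, -0.999, 0.04]] [ 0.6  0.  -1.2] 0.5394647311541391
7.1 [0.6115 0.019  0.0721] 0.11 [[0.286, 0.047, 0.957], [-0.958, -0.02, 0.288], [0.033, -0.999, 0.04]] [-0.1 -0.5  0.9] 0.26688200397991607
```

```bash
python3 wait.py 5;python3 wait.py 3
```

```text
7.35 [0.6115 0.0191 0.0722] 0.07 [[0.287, 0.047, 0.957], [-0.958, -0.02, 0.288], [0.033, -0.999, 0.04]] [ 0.  -0.6 -0.2] 0.08527948901377942
7.5 [0.6115 0.019  0.0722] 0.1 [[0.286, 0.047, 0.957], [-0.958, -0.02, 0.288], [0.033, -0.999, 0.04]] [-0.1  0.  -1. ] 0.06126171384626329
```

```bash
python3 snap.py wD; python3 - <<'E'
from h import *
im=imaging.capture('scene')
cv2.imwrite('pics/s3.png',cv2.resize(im[200:320,160:300,::-1],None,fx=5,fy=5,interpolation=cv2.INTER_CUBIC))
E
```

```text
7.55 [0.61158049 0.01904557 0.07220158] [-0.04  0.06 -0.   -0.25 -0.11 -0.01] [[ 0.28649328  0.04759531  0.95689931]
 [-0.95752556 -0.01981839  0.28766653]
 [ 0.03265578 -0.99867007  0.03989589]]
```

View pics/s3.png

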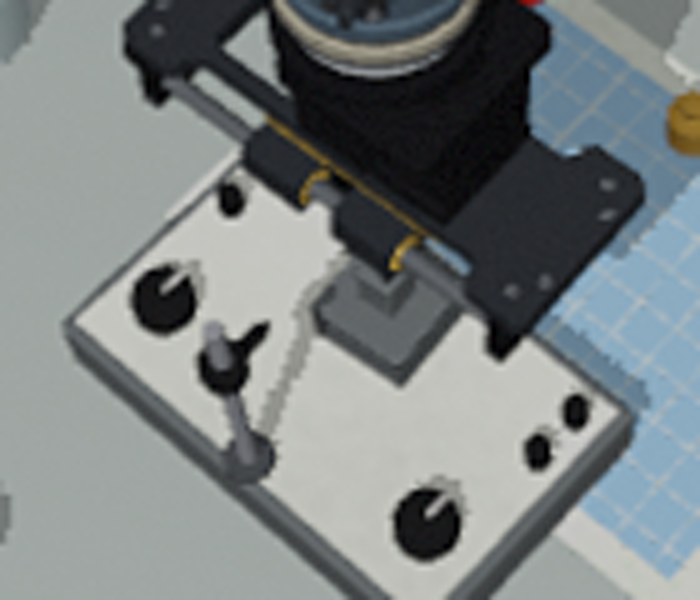

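View pics/wD.png

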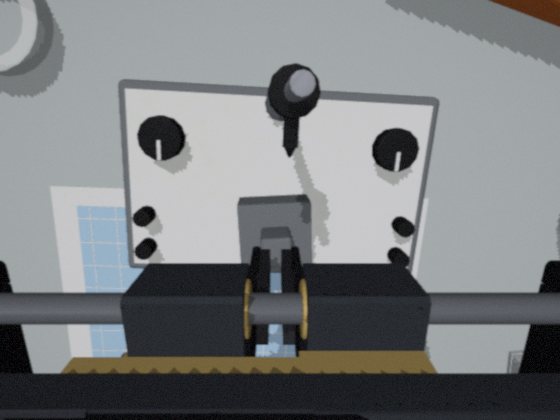

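```bash
python3 - <<'E'
from tri import *
c,im,s=pickle.load(open('wD.pkl','rb'))
T=np.array(s['tcp_rot']);p=np.array(s['position'])
C=-c[3].T@c[4];print('cam in tool',T.T@(C-p));print((T.T@c[3].T).round(3))
print('tcp',proj(c,p),'tip',proj(c,p+T[:,1]*.008),'grasp',proj(c,p-T[:,1]*.011))
for X in ([.612,.0193,.085],[.612,.0193,.061],[.6696,.0323,.1276],[.6923,.038,.160]): print(X,proj(c,X))
cs=cam('scene')
print('scene tcp',proj(cs,p),'tip',proj(cs,p+T[:,1]*.008),'grip',proj(cs,[.612,.0193,.085]))
cv2.imwrite('pics/wDc.png',cv2.resize(im[180:320,200:350,::-1],None,fx=5,fy=5*.85,interpolation=cv2.INTER_CUBIC))
E
```

```text
cam in tool [-8.11474784e-05 -1.92268106e-01  7.99045007e-02]
[[ 1.    -0.     0.   ]
 [-0.    -0.289  0.957]
 [-0.    -0.957 -0.289]]
tcp [[275.36121229 244.22245888]] tip [[275.35508484 239.28976139]] grasp [[275.37041689 251.6323287 ]]
[0.612, 0.0193, 0.085] [[275.89130689 251.29627787]]
[0.612, 0.0193, 0.061] [[274.58165424 237.37225967]]
[0.6696, 0.0323, 0.1276] [[289.60350507 153.31561986]]
[0.6923, 0.038, 0.16] [[301.96120841  83.64955515]]
scene tcp [[237.22722661 256.20179152]] tip [[237.27933852 257.96758923]] grip [[236.71245994 253.58925303]]
```

View pics/wDc.png

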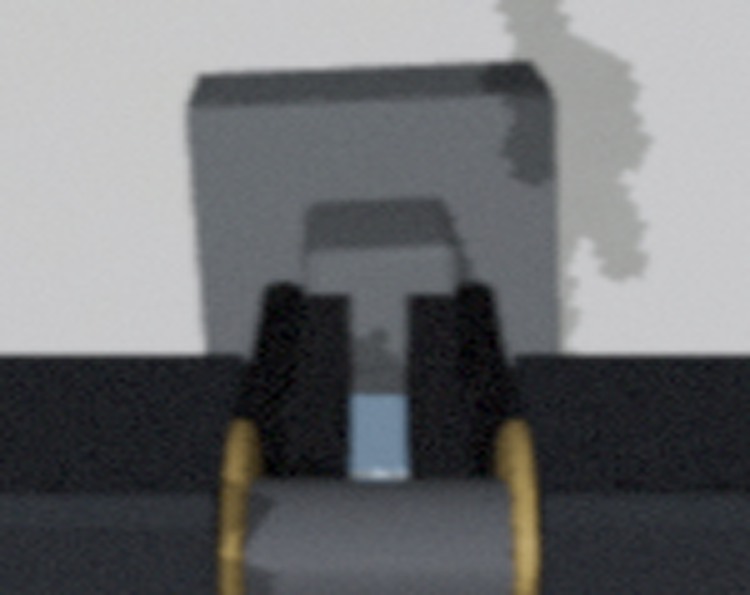

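```bash
python3 - <<'E'
from tri import *
s=read_state();T=np.array(s['tcp_rot']);p=np.array(s['position'])
for n in('scene','top'):
    c=cam(n);im=imaging.capture(n)[:,:,::-1].copy()
    print(n,[ (d,proj(c,p+T[:,1]*d).round(1)) for d in (.008,-.029,-.062,-.1)])
    x,y=(180,200) if n=='scene' else (200,90)
    o=cv2.resize(im[y:y+110,x:x+130],None,fx=6,fy=5.4,interpolation=cv2.INTER_CUBIC)
    o=cv2.resize(im[y:y+100,x:x+130],None,fx=6,fy=6,interpolation=cv2.INTER_CUBIC)
    for d,col in((.008,(0,0,255)),(-.029,(0,255,0)),(-.062,(255,0,0))):
        for xx in(-.012,.012):
            u=(proj(c,p+T[:,1]*d+T[:,0]*xx+T[:,2]*.0095)[0]-[x,y]+.5)*6;cv2.circle(o,tuple(int(v) for v in u),3,col,-1)
    cv2.imwrite(f'pics/f_{n}.png',o)
E
```

```text
scene [(0.008, array([[237.3, 258. ]])), (-0.029, array([[237. , 249.6]])), (-0.062, array([[236.8, 241.7]])), (-0.1, array([[236.5, 232. ]]))]
top [(0.008, array([[259.4, 154.5]])), (-0.029, array([[258.7, 152.5]])), (-0.062, array([[258.1, 150.6]])), (-0.1, array([[257.2, 148.2]]))]
```

View pics/f_scene.png

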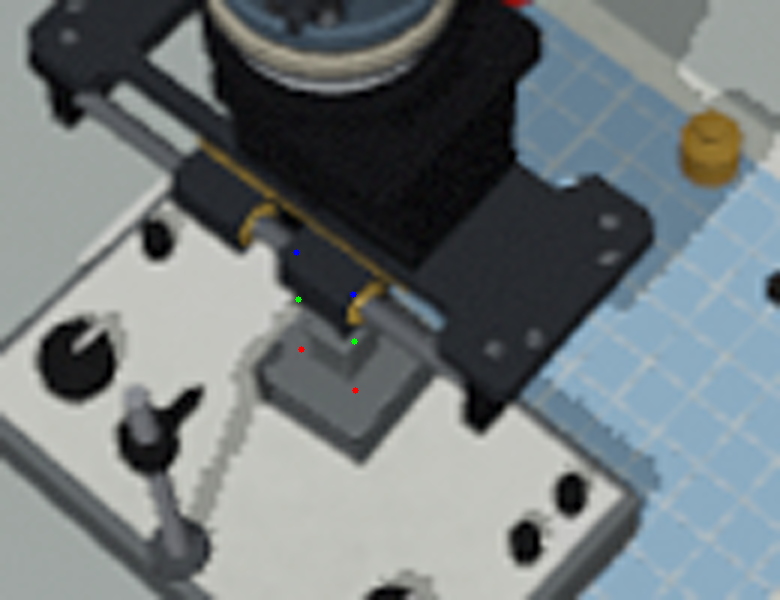

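The fingers closed to 5 mm, so they missed. In `wDc` the tips end at row 248, above the grip's top face, and the scene view agrees. From the gap and depth, the real fingertips sit about 37 mm further back than stated, so they were near z ≈ 0.10. I'll reopen, go lower in small steps and check each one.

apply_moves(
  steps=[
    {"x":0,"y":0,"z":0,"spin":0},
  ],
  grip=48,
)

```text
time_s: 7.8
position: [0.6116, 0.019, 0.0722]
tcp_rot: [[0.286, 0.048, 0.957], [-0.958, -0.02, 0.288], [0.033, -0.999, 0.04]]
force: [-0.5, 0.3, -1.2]
opening: 0.096
```

```bash
python3 wait.py 17
```

```text
8.65 [0.6115 0.0191 0.0722] 0.12 [[0.286, 0.048, 0.957], [-0.958, -0.02, 0.288], [0.033, -0.999, 0.04]] [ 0.3 -0.1 -0.1] 0.5506409038176435
```

apply_moves(
  steps=[
    {"x":0,"y":0,"z":-14,"spin":0},
  ],
)

```text
time_s: 8.75
position: [0.6135, 0.0188, 0.0595]
tcp_rot: [[0.286, 0.052, 0.957], [-0.958, -0.02, 0.288], [0.035, -0.998, 0.044]]
force: [0.8, -0.2, 0.0]
opening: 0.553
```

```bash
python3 wait.py 4; python3 snap.py wE; python3 - <<'E'
import pickle,cv2
c,im,s=pickle.load(open('wE.pkl','rb'))
cv2.imwrite('pics/wEc.png',cv2.resize(im[140:320,160:390,::-1],None,fx=3.3,fy=3.3,interpolation=cv2.INTER_CUBIC))
E
```

```text
8.95 [0.6108 0.0191 0.0572] 0.74 [[0.287, 0.045, 0.957], [-0.958, -0.02, 0.288], [0.032, -0.999, 0.038]] [ 0.6 -0.2  0.5] 0.5495634731553595
9.0 [0.61123603 0.01905627 0.05764472] [-0.05 -0.44 -0.38 -0.02 -0.03 -0.05] [[ 0.28647822  0.04654482  0.95695549]
 [-0.95754481 -0.019681    0.28761189]
 [ 0.03222068 -0.9987223   0.03893058]]
```

View pics/wEc.png

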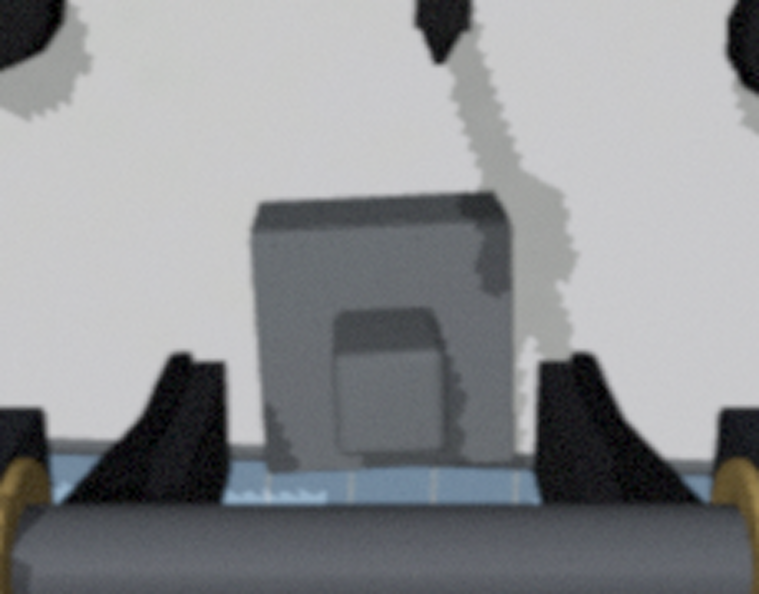

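apply_moves(
  steps=[
    {"x":1,"y":0,"z":-12,"spin":0},
  ],
)

```text
time_s: 9.1
position: [0.6139, 0.0189, 0.0467]
tcp_rot: [[0.286, 0.05, 0.957], [-0.957, -0.02, 0.288], [0.034, -0.999, 0.042]]
force: [0.9, 1.2, -0.1]
opening: 0.548
```

```bash
python3 wait.py 4; python3 snap.py wF; python3 - <<'E'
import pickle,cv2
c,im,s=pickle.load(open('wF.pkl','rb'))
cv2.imwrite('pics/wFc.png',cv2.resize(im[140:320,160:390,::-1],None,fx=3.3,fy=3.3,interpolation=cv2.INTER_CUBIC))
E
```

```text
9.3 [0.6118 0.0192 0.0449] 0.72 [[0.287, 0.045, 0.957], [-0.958, -0.019, 0.288], [0.032, -0.999, 0.038]] [ 0.7 -0.4  0.7] 0.5512052048638484
9.35 [0.61209958 0.01910441 0.04531503] [-0.08 -0.51 -0.18  0.06  0.01  0.01] [[ 0.2865276   0.04600771  0.95696668]
 [-0.9575383  -0.01958289  0.28764024]
 [ 0.03197384 -0.99874912  0.0384431 ]]
```

View pics/wFc.png

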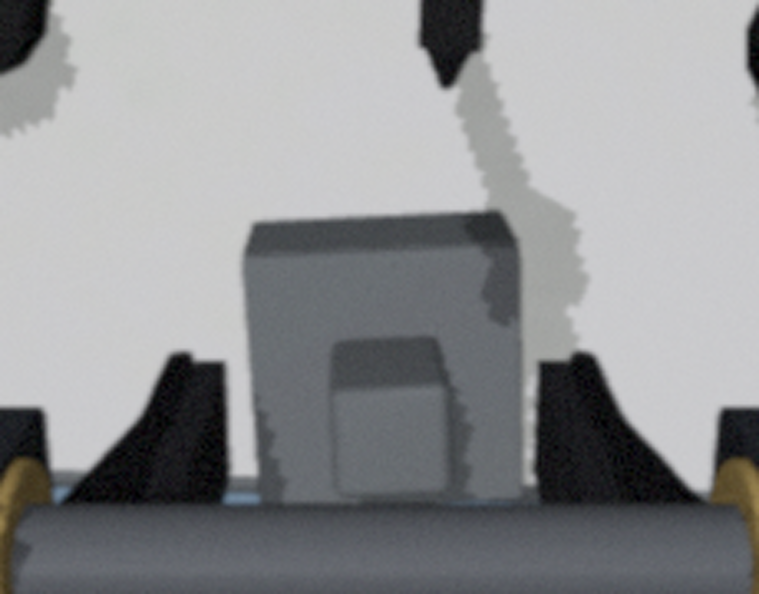

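apply_moves(
  steps=[
    {"x":0,"y":0,"z":-8,"spin":0},
  ],
  grip=5,
)

```text
time_s: 9.45
position: [0.6133, 0.019, 0.0382]
tcp_rot: [[0.287, 0.049, 0.957], [-0.957, -0.02, 0.288], [0.033, -0.999, 0.041]]
force: [-0.2, -0.2, 0.4]
opening: 0.518
```

```bash
python3 wait.py 10; python3 wait.py 5;python3 wait.py 3; python3 snap.py wG; python3 - <<'E'
import pickle,cv2
c,im,s=pickle.load(open('wG.pkl','rb'))
cv2.imwrite('pics/wGc.png',cv2.resize(im[140:320,160:390,::-1],None,fx=3.3,fy=3.3,interpolation=cv2.INTER_CUBIC))
E
```

```text
9.95 [0.6123 0.0191 0.0375] 0.1 [[0.287, 0.046, 0.957], [-0.958, -0.02, 0.288], [0.032, -0.999, 0.039]] [ 0.8 -0.2  0.3] 0.20734362575665136
10.2 [0.6123 0.0191 0.0375] 0.1 [[0.287, 0.046, 0.957], [-0.958, -0.02, 0.288], [0.032, -0.999, 0.039]] [ 0.3 -0.3 -0.8] 0.20520175921728437
10.35 [0.6123 0.0191 0.0374] 0.17 [[0.287, 0.046, 0.957], [-0.958, -0.02, 0.288], [0.032, -0.999, 0.039]] [-0.3 -0.8  0.2] 0.20495652923413715
10.4 [0.61226467 0.01906656 0.03744993] [-0.06  0.06  0.   -0.04 -0.09  0.08] [[ 0.28652523  0.04638381  0.95694923]
 [-0.95753252 -0.01967231  0.2876534 ]
 [ 0.03216787 -0.99872996  0.03877739]]
```

View pics/wGc.png

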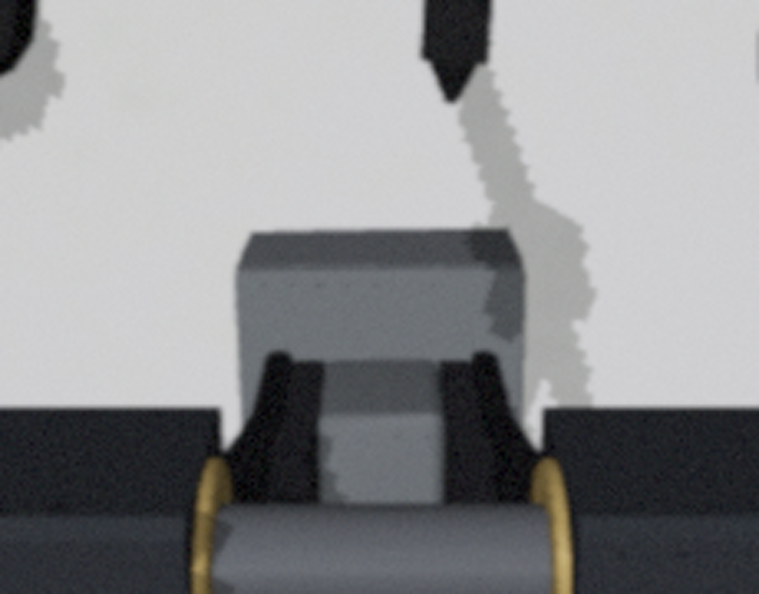

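Opening is 17.8 mm, so the grip is held. I lift and carry it to the tray.

apply_moves(
  steps=[
    {"x":-2,"y":0,"z":25,"spin":0},
    {"x":-2,"y":0,"z":40,"spin":0},
    {"x":-10,"y":-20,"z":15,"spin":0},
    {"x":-12,"y":-40,"z":0,"spin":0},
    {"x":-12,"y":-40,"z":0,"spin":0},
    {"x":-12,"y":-40,"z":0,"spin":0},
    {"x":-12,"y":-40,"z":0,"spin":0},
    {"x":-12,"y":-40,"z":0,"spin":0},
    {"x":-12,"y":-40,"z":0,"spin":0},
    {"x":-8,"y":-25,"z":0,"spin":0},
  ],
)

```text
time_s: 11.4
position: [0.5126, -0.27, 0.1191]
tcp_rot: [[0.296, 0.044, 0.954], [-0.955, -0.018, 0.297], [0.03, -0.999, 0.037]]
force: [0.9, 0.2, 0.6]
opening: 0.207
```

```bash
python3 wait.py 5; python3 snap.py wH;python3 - <<'E'
from h import *
for n in('top','scene'):
    im=imaging.capture(n);cv2.imwrite(f'pics/h_{n}.png',im[:,:,::-1])
E
```

```text
11.65 [ 0.5131 -0.2664  0.1188] 1.32 [[0.298, 0.043, 0.954], [-0.954, -0.016, 0.298], [0.028, -0.999, 0.036]] [-0.5 -0.2 -1. ] 0.2015196057429927
11.7 [ 0.51336046 -0.26585817  0.11888015] [ 0.93 -0.02  0.01 -0.1  -0.09 -0.18] [[ 0.29862378  0.04293978  0.95340443]
 [-0.95395721 -0.01598123  0.29951669]
 [ 0.02809776 -0.99894984  0.03619034]]
```

View pics/h_scene.png

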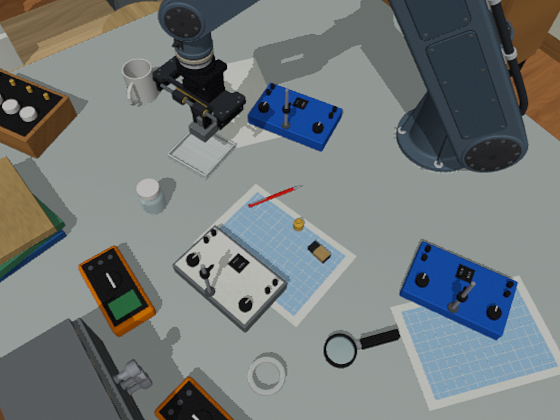

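View pics/wH.png

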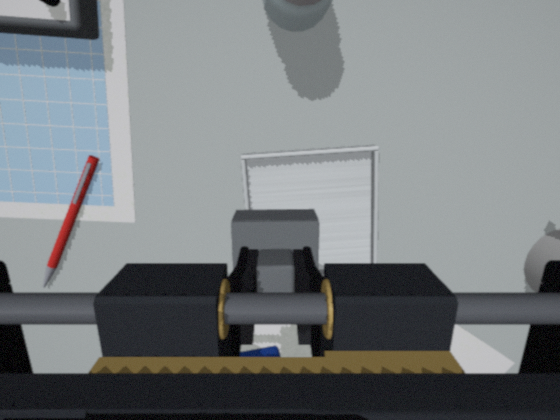

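```bash
python3 - <<'E'
from tri import *
c,im,s=pickle.load(open('wH.pkl','rb'))
P=back(c,[(242,155),(379,146)],.016);print(P)
a=.366
for p in [(.511,-.3056)]:
    R=np.array([[np.cos(a),-np.sin(a)],[np.sin(a),np.cos(a)]]);print([(np.array(p)+R@np.array(v)).round(3) for v in ((.06,.06),(.06,-.06))])
d=P[1]-P[0];print(np.linalg.norm(d),np.arctan2(d[0],-d[1]), (P[0]+P[1])[:2]/2-.06*np.array([-d[1],d[0]])/np.linalg.norm(d[:2]) )
# chip in scene/top
for n in('scene','top'):
    cc=cam(n);im=cv2.imread(f'pics/h_{n}.png')
    u=proj(cc,[.6097,.018,.041])[0];print(n,u)
    x,y=int(u[0])-20,int(u[1])-20
    g=im[y:y+40,x:x+40].astype(int).sum(2)
    m=(g<150).astype(np.uint8);k,l,st,ce=cv2.connectedComponentsWithStats(m)
    for i in range(1,k): print(st[i],ce[i]+[x,y],back(cc,ce[i]+[x,y],.041))
E
```

```text
[[ 0.54677781 -0.22892211  0.016     ]
 [ 0.58894955 -0.33949119  0.016     ]]
[array([ 0.546, -0.228]), array([ 0.588, -0.34 ])]
0.11833839217984056 0.3643752413286241 [ 0.51180288 -0.30558859]
scene [238.67054757 261.97441827]
[ 10  13  21  19 178] [238.28651685 262.84831461] [[0.61145104 0.01922674 0.041     ]]
top [259.98000677 157.04869416]
[16 15 12 12 85] [260.6        157.24705882] [[0.60923803 0.01645326 0.041     ]]
```

apply_moves(
  steps=[
    {"x":-3,"y":-42,"z":0,"spin":0},
    {"x":0,"y":0,"z":-40,"spin":0},
    {"x":0,"y":0,"z":-40,"spin":0},
  ],
)

```text
time_s: 12.1
position: [0.5174, -0.3085, 0.0437]
tcp_rot: [[0.307, 0.056, 0.95], [-0.951, -0.026, 0.308], [0.042, -0.998, 0.045]]
force: [-0.6, 0.5, -1.5]
opening: 0.208
```

```bash
python3 wait.py 7
```

```text
12.45 [ 0.5179 -0.3094  0.0458] 0.38 [[0.306, 0.057, 0.95], [-0.951, -0.027, 0.308], [0.044, -0.998, 0.045]] [-0.1  0.2 -0.4] 0.20501860388547277
```

Target reading: z ≈ 0.009, x 0.511, y -0.306.

apply_moves(
  steps=[
    {"x":-6,"y":3,"z":-26,"spin":0},
  ],
)

```text
time_s: 12.55
position: [0.5164, -0.3097, 0.0246]
tcp_rot: [[0.307, 0.066, 0.95], [-0.95, -0.036, 0.309], [0.055, -0.997, 0.052]]
force: [-0.6, -0.0, -0.7]
opening: 0.204
```

```bash
python3 wait.py 6
```

```text
12.85 [ 0.513  -0.3072  0.0213] 0.22 [[0.306, 0.059, 0.95], [-0.951, -0.029, 0.308], [0.046, -0.998, 0.047]] [ 0.3 -0.7 -1.1] 0.20415703979361138
```

apply_moves(
  steps=[
    {"x":-1,"y":1,"z":-11,"spin":0},
  ],
)

```text
time_s: 12.95
position: [0.5139, -0.3078, 0.0124]
tcp_rot: [[0.306, 0.063, 0.95], [-0.951, -0.033, 0.309], [0.051, -0.997, 0.05]]
force: [0.4, 0.6, -0.8]
opening: 0.204
```

```bash
python3 wait.py 6; python3 - <<'E'
from h import *
im=imaging.capture('scene');cv2.imwrite('pics/s5.png',cv2.resize(im[60:190,130:270,::-1],None,fx=4.5,fy=4.5,interpolation=cv2.INTER_CUBIC))
E
```

```text
13.25 [ 0.512  -0.3062  0.0103] 0.17 [[0.306, 0.059, 0.95], [-0.951, -0.029, 0.308], [0.046, -0.998, 0.047]] [-0.4 -0.1  0.3] 0.2032911568120868
```

View pics/s5.png

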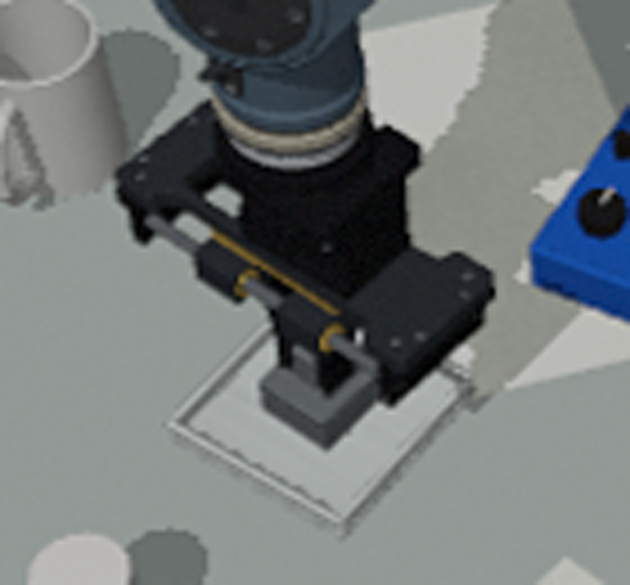

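apply_moves(
  steps=[
    {"x":0,"y":0,"z":-3,"spin":0},
  ],
)

```text
time_s: 13.4
position: [0.5124, -0.3066, 0.0077]
tcp_rot: [[0.306, 0.06, 0.95], [-0.951, -0.03, 0.308], [0.047, -0.998, 0.048]]
force: [-0.3, 0.1, -1.0]
opening: 0.206
```

```bash
python3 wait.py 4
```

```text
13.6 [ 0.512  -0.3062  0.0072] 0.2 [[0.306, 0.059, 0.95], [-0.951, -0.029, 0.308], [0.046, -0.998, 0.047]] [-0.9  0.2 -0.9] 0.20221251444191518
```

apply_moves(
  steps=[
    {"x":0,"y":0,"z":0,"spin":0},
  ],
  grip=50,
)

```text
time_s: 13.7
position: [0.512, -0.3063, 0.0072]
tcp_rot: [[0.306, 0.059, 0.95], [-0.951, -0.029, 0.308], [0.046, -0.998, 0.047]]
force: [0.0, -0.6, -0.3]
opening: 0.242
```

```bash
python3 wait.py 12
```

```text
14.3 [ 0.512  -0.3062  0.0072] 0.16 [[0.306, 0.059, 0.95], [-0.951, -0.029, 0.308], [0.046, -0.998, 0.047]] [ 0.   0.5 -0.5] 0.5698213353447454
```

apply_moves(
  steps=[
    {"x":0,"y":0,"z":30,"spin":0},
    {"x":0,"y":0,"z":45,"spin":0},
    {"x":0,"y":5,"z":45,"spin":0},
    {"x":0,"y":35,"z":20,"spin":0},
    {"x":0,"y":42,"z":0,"spin":-0.11},
    {"x":0,"y":42,"z":0,"spin":-0.11},
    {"x":0,"y":42,"z":0,"spin":-0.11},
    {"x":0,"y":42,"z":0,"spin":-0.11},
    {"x":0,"y":42,"z":0,"spin":-0.11},
    {"x":0,"y":42,"z":0,"spin":-0.11},
  ],
  grip=60,
)

```text
time_s: 15.3
position: [0.5123, -0.0117, 0.154]
tcp_rot: [[-0.378, 0.034, 0.925], [-0.925, -0.067, -0.375], [0.049, -0.997, 0.057]]
force: [1.0, -0.1, -1.1]
opening: 0.692
```

```bash
python3 wait.py 3;python3 - <<'E'
from h import *
for n in('scene','top'):
  im=imaging.capture(n);cv2.imwrite(f'pics/i_{n}.png',im[:,:,::-1])
im=cv2.imread('pics/i_scene.png');cv2.imwrite('pics/s6.png',cv2.resize(im[100:200,140:270],None,fx=5,fy=5,interpolation=cv2.INTER_CUBIC))
E
```

```text
15.45 [ 0.5121 -0.0108  0.1538] 3.7 [[-0.367, 0.034, 0.929], [-0.929, -0.066, -0.365], [0.049, -0.997, 0.056]] [-0.5 -0.8 -0.2] 0.6865959947018582
```

View pics/s6.png

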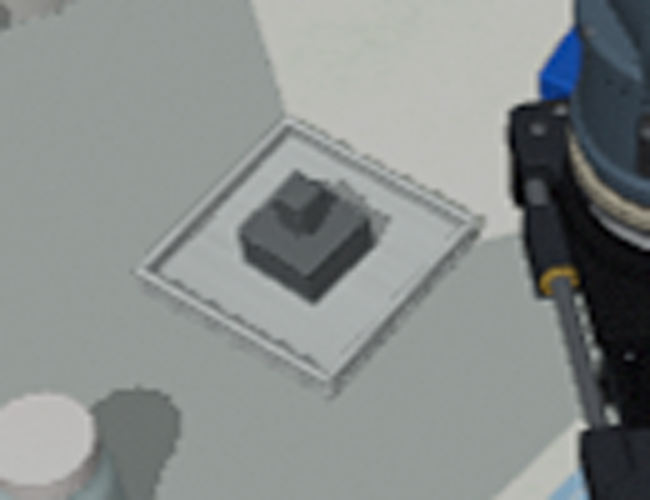

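View pics/i_scene.png

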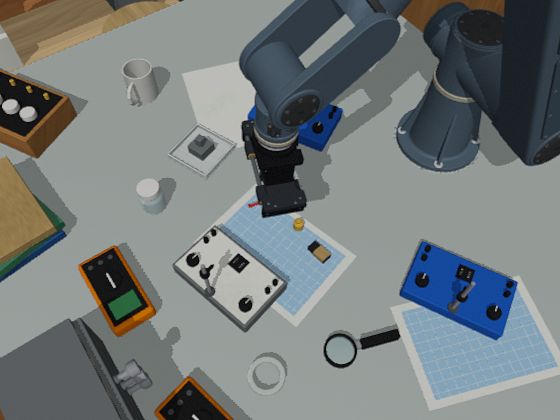

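The cap stands upright near the tray centre at (200,147) in the scene view. I take a wrist view of the chip, then go to the loupe.

```bash
python3 snap.py wI
```

```text
15.6 [ 0.51288459 -0.0142769   0.15380966] [-1.1   0.07 -0.04  0.18  0.06  0.41] [[-0.37274258  0.03401437  0.92731116]
 [-0.92660263 -0.06717225 -0.36999386]
 [ 0.04970447 -0.99716143  0.05655576]]
```

apply_moves(
  steps=[
    {"x":-3,"y":42,"z":0,"spin":0.02},
    {"x":-3,"y":42,"z":0,"spin":0},
    {"x":-3,"y":42,"z":0,"spin":0},
    {"x":-3,"y":42,"z":0,"spin":0},
    {"x":-3,"y":42,"z":0,"spin":0},
    {"x":-3,"y":42,"z":0,"spin":0},
    {"x":-3,"y":42,"z":-10,"spin":0},
    {"x":-3,"y":10,"z":-10,"spin":0},
  ],
)

```text
time_s: 16.4
position: [0.4988, 0.2828, 0.135]
tcp_rot: [[-0.38, 0.044, 0.924], [-0.924, -0.068, -0.377], [0.046, -0.997, 0.067]]
force: [-0.7, 0.3, -0.2]
opening: 0.688
```

```bash
python3 wait.py 4;python3 snap.py wJ
```

```text
16.6 [0.4975 0.2786 0.1346] 0.85 [[-0.383, 0.04, 0.923], [-0.923, -0.071, -0.379], [0.05, -0.997, 0.064]] [0.4 0.1 0.6] 0.6893833221948988
16.65 [0.49775976 0.27855307 0.13499204] [-0.17 -0.66 -0.24  0.28 -0.14  0.29] [[-0.38337192  0.0409558   0.92268553]
 [-0.92225793 -0.07069283 -0.38005636]
 [ 0.04966174 -0.99665699  0.06487345]]
```

View pics/wI.png

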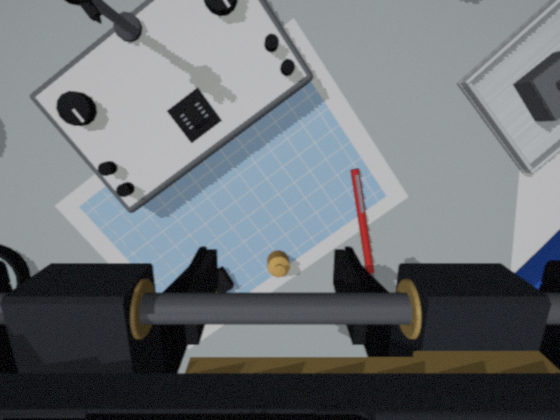

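View pics/wJ.png

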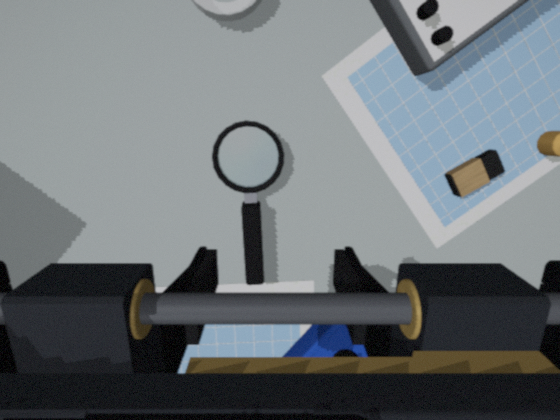

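```bash
python3 - <<'E'
from tri import *
c,im,s=pickle.load(open('wI.pkl','rb'))
print('chip',back(c,[(194,115.5)],.041))
c,im,s=pickle.load(open('wJ.pkl','rb'))
g=im.astype(int).sum(2)
m=(g<110).astype(np.uint8)
m[:110]=0;m[290:]=0;m[:,:205]=0;m[:,300:]=0
m[245:,:225]=0
k,l,st,ce=cv2.connectedComponentsWithStats(m)
for i in range(1,k):
    if st[i][4]>100:
        pts=cv2.findContours((l==i).astype(np.uint8),0,1)[0][0]
        print(st[i],ce[i])
        if st[i][3]<100 and st[i][2]>50:
            (e,ax,an)=cv2.fitEllipse(pts);print('ell',e,ax);lens=back(c,[e],.010)[0];print('lens',lens)
        else:
            r=cv2.minAreaRect(pts);print(r)
h=np.array([(251.3,205),(256,282)]);H=back(c,h,.024);print(H)
d=H[0]-H[1];print('yaw',np.arctan2(d[1],d[0]),np.linalg.norm(d))
cv2.imwrite('pics/wJc.png',cv2.resize(im[110:300,170:340,::-1],None,fx=3.1,fy=3.1,interpolation=cv2.INTER_CUBIC))
E
```

```text
chip [[0.6094258  0.01727288 0.041     ]]
[213 122  70  70 639] [247.4428795  159.24726135]
ell (247.80210876464844, 156.75184631347656) (67.87342834472656, 68.88603210449219)
lens [0.54442829 0.28012108 0.01      ]
[ 243  203   20   81 1297] [252.54818813 242.74094063]
((252.4020538330078, 243.14407348632812), (79.77422332763672, 16.726104736328125), 87.33700561523438)
[[0.5039502  0.29389336 0.024     ]
 [0.43240973 0.31999076 0.024     ]]
yaw -0.349791435801006 0.07615190984372923
```

View pics/wJc.png

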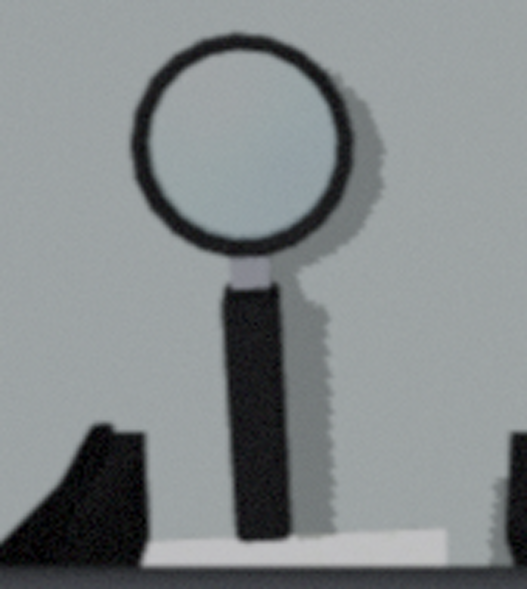

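apply_moves(
  steps=[
    {"x":-8,"y":18,"z":0,"spin":0.044},
    {"x":-1,"y":0,"z":-40,"spin":0},
    {"x":-1,"y":0,"z":-40,"spin":0},
    {"x":-1,"y":0,"z":-30,"spin":0},
  ],
)

```text
time_s: 17.05
position: [0.4964, 0.2917, 0.0305]
tcp_rot: [[-0.352, 0.062, 0.934], [-0.935, -0.063, -0.348], [0.038, -0.996, 0.08]]
force: [-0.1, -0.4, 0.1]
opening: 0.689
```

```bash
python3 wait.py 7;python3 snap.py wK
```

```text
17.4 [0.4973 0.2937 0.0331] 0.42 [[-0.35, 0.065, 0.935], [-0.936, -0.062, -0.346], [0.036, -0.996, 0.082]] [0.2 0.  0.1] 0.6919811942043009
17.45 [0.49709976 0.29385584 0.03307416] [ 0.35  0.17  0.4  -0.04 -0.19  0.01] [[-0.34977654  0.06447556  0.93461183]
 [-0.93615506 -0.06200601 -0.34607652]
 [ 0.03563807 -0.99599104  0.08204737]]
```

View pics/wK.png

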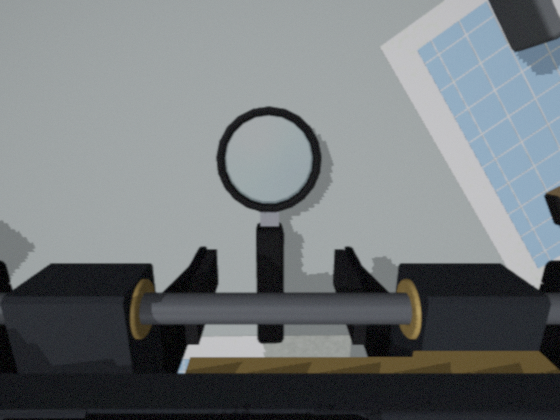

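apply_moves(
  steps=[
    {"x":-8,"y":4,"z":-30,"spin":0},
  ],
)

```text
time_s: 17.55
position: [0.4947, 0.2997, 0.0076]
tcp_rot: [[-0.351, 0.077, 0.933], [-0.936, -0.057, -0.347], [0.027, -0.995, 0.092]]
force: [0.5, 0.1, 0.7]
opening: 0.688
```

```bash
python3 wait.py 6
```

```text
17.85 [0.4901 0.2983 0.0043] 0.25 [[-0.35, 0.067, 0.935], [-0.936, -0.061, -0.346], [0.034, -0.996, 0.084]] [-0.6  0.3  0.1] 0.6896311162543834
```

apply_moves(
  steps=[
    {"x":0,"y":-1,"z":-17,"spin":0},
  ],
)

```text
time_s: 17.95
position: [0.4931, 0.2985, -0.0099]
tcp_rot: [[-0.349, 0.073, 0.934], [-0.936, -0.058, -0.346], [0.029, -0.996, 0.089]]
force: [0.4, -0.2, 0.7]
opening: 0.685
```

```bash
python3 wait.py 6
```

```text
18.25 [ 0.4908  0.2975 -0.0118] 0.17 [[-0.35, 0.068, 0.934], [-0.936, -0.061, -0.346], [0.033, -0.996, 0.085]] [-1.   0.2 -1. ] 0.6896157015073632
```

apply_moves(
  steps=[
    {"x":-1,"y":0,"z":-7,"spin":0},
  ],
)

```text
time_s: 18.35
position: [0.4911, 0.298, -0.0177]
tcp_rot: [[-0.35, 0.071, 0.934], [-0.936, -0.059, -0.346], [0.031, -0.996, 0.087]]
force: [0.2, -0.7, 0.0]
opening: 0.692
```

```bash
python3 wait.py 5; python3 snap.py wL;  python3 - <<'E'
import pickle,cv2
c,im,s=pickle.load(open('wL.pkl','rb'))
cv2.imwrite('pics/wLc.png',cv2.resize(im[100:380,160:390,::-1],None,fx=2.1,fy=2.1,interpolation=cv2.INTER_CUBIC))
E
```

```text
18.6 [ 0.4897  0.2975 -0.0189] 0.17 [[-0.35, 0.068, 0.934], [-0.936, -0.061, -0.346], [0.033, -0.996, 0.085]] [0.9 0.4 1.2] 0.6875216322542176
18.65 [ 0.48978136  0.29749211 -0.01884539] [-0.06 -0.02 -0.13  0.07 -0.01 -0.01] [[-0.34956905  0.06785245  0.93445039]
 [-0.93632052 -0.06069307 -0.34586159]
 [ 0.0332471  -0.99584758  0.08474806]]
```

View pics/wLc.png

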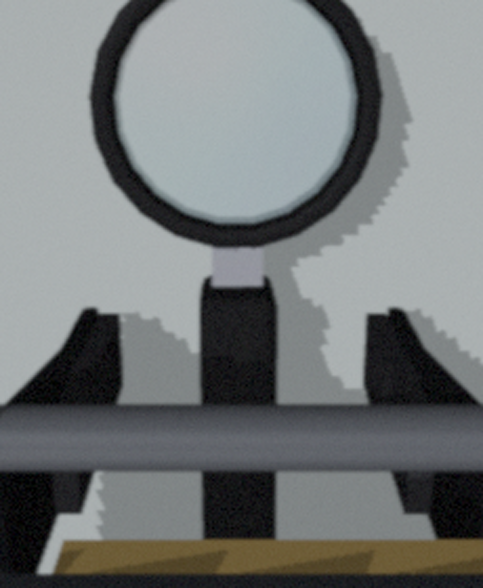

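apply_moves(
  steps=[
    {"x":0,"y":0,"z":0,"spin":0},
  ],
  grip=5,
)

```text
time_s: 18.75
position: [0.4898, 0.2975, -0.0188]
tcp_rot: [[-0.35, 0.068, 0.934], [-0.936, -0.061, -0.346], [0.033, -0.996, 0.085]]
force: [0.7, -0.2, -0.0]
opening: 0.653
```

```bash
python3 wait.py 15; python3 wait.py 5
```

```text
19.5 [ 0.4898  0.2976 -0.0187] 0.08 [[-0.35, 0.068, 0.934], [-0.936, -0.061, -0.346], [0.033, -0.996, 0.085]] [-0.4  0.1  1.8] 0.20507730086712767
19.75 [ 0.4898  0.2976 -0.0188] 0.1 [[-0.35, 0.068, 0.934], [-0.936, -0.061, -0.346], [0.033, -0.996, 0.085]] [-0.3 -0.5  2.3] 0.20285521742809165
```

apply_moves(
  steps=[
    {"x":0,"y":0,"z":20,"spin":0},
    {"x":0,"y":0,"z":35,"spin":0},
    {"x":0,"y":0,"z":40,"spin":0},
    {"x":0,"y":0,"z":20,"spin":0},
  ],
)

```text
time_s: 20.15
position: [0.4853, 0.2951, 0.0945]
tcp_rot: [[-0.35, 0.056, 0.935], [-0.936, -0.066, -0.346], [0.042, -0.996, 0.075]]
force: [-0.2, -0.1, -0.1]
opening: 0.205
```

```bash
python3 wait.py 6; python3 snap.py wM
```

```text
20.45 [0.483  0.2941 0.0905] 0.6 [[-0.35, 0.05, 0.936], [-0.936, -0.068, -0.346], [0.047, -0.996, 0.071]] [ 0.5  0.4 -0.9] 0.2032320382225392
20.5 [0.48296337 0.294096   0.09029606] [ 0.04  0.18 -0.18  0.04  0.06 -0.04] [[-0.3495942   0.04955635  0.93558969]
 [-0.93572185 -0.06855774 -0.34601222]
 [ 0.04699481 -0.99641558  0.07033835]]
```

View pics/wM.png

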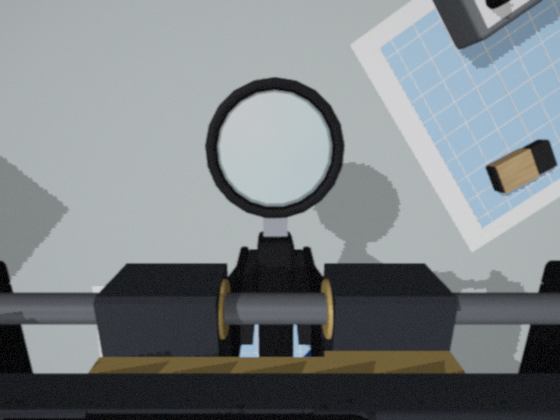

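```bash
cat > lens.py <<'E'
from tri import *
import sys
# rigid attach from grasp
T0=np.array([[-0.35,0.068,0.934],[-0.936,-0.061,-0.346],[0.033,-0.996,0.085]]);p0=np.array([.4898,.2976,-.0188])
from scipy.spatial.transform import Rotation as Ro
T0=Ro.from_matrix(T0).as_matrix()
lo=T0.T@(np.array([.5444,.2795,.008])-p0);zo=T0.T@np.array([0,0,1.])
def kin(s):
    T=np.array(s['tcp_rot']);return np.array(s['position'])+T@lo, T@zo
def ring(im,pr,rad=85):
    g=im.astype(int).sum(2);m=(g<120).astype(np.uint8)
    yy,xx=np.mgrid[:420,:560];m[(xx-pr[0])**2+(yy-pr[1])**2>rad**2]=0;m[232:]=0
    cs=cv2.findContours(m,cv2.RETR_LIST,cv2.CHAIN_APPROX_NONE)[0]
    return max((cv2.fitEllipse(q) for q in cs if len(q)>150 and cv2.contourArea(q)>3000),key=lambda e:e[1][0],default=None)
if __name__=='__main__':
    c,im,s=pickle.load(open(sys.argv[1]+'.pkl','rb'))
    L,z=kin(s);print('kin lens',L.round(4),'axis',z.round(3))
    u=proj(c,L)[0];e=ring(im,u);print('pred px',u,'ellipse',e)
    if e:
        a=np.linspace(0,2*np.pi,60);b=np.cross(z,[1,0,0]);b/=np.linalg.norm(b);d=np.cross(z,b)
        # predicted ellipse of the outline
        P=np.concatenate([L+k*z+.033*(np.cos(a)[:,None]*b+np.sin(a)[:,None]*d) for k in(-.008,.008)])
        h=cv2.convexHull(proj(c,P).astype(np.float32));print('pred ell',cv2.fitEllipse(h))
        f=c[0]; print('lens from px at kin z',back(c,[np.array(e[0])-np.array(cv2.fitEllipse(h)[0])+u],L[2]).round(4))
E
python3 lens.py wM
```

```text
kin lens [0.538  0.2762 0.1162] axis [0.019 0.008 1.   ]
pred px [273.12831601 148.9061592 ] ellipse ((274.9620056152344, 147.85731506347656), (133.5904998779297, 136.90760803222656), 15.694597244262695)
pred ell ((273.1214599609375, 146.46536254882812), (140.52003479003906, 142.7487030029297), 179.78175354003906)
lens from px at kin z [[0.5371 0.2756 0.1162]]
```

```bash
python3 - <<'E'
from lens import *
for n in('wJ','wK','wL'):
    c,im,s=pickle.load(open(n+'.pkl','rb'));L=np.array([.5444,.2795,.008]);z=np.array([0,0,1.])
    a=np.linspace(0,2*np.pi,60)
    P=np.concatenate([L+[0,0,k]+.033*np.c_[np.cos(a),np.sin(a),0*a] for k in(-.008,.008)])
    h=cv2.convexHull(proj(c,P).astype(np.float32));print(n,cv2.fitEllipse(h),ring(im,proj(c,L)[0]))
E
```

```text
wJ ((248.05810546875, 156.14247131347656), (72.55830383300781, 73.67607116699219), 146.86526489257812) ((247.76666259765625, 156.70323181152344), (68.1338882446289, 69.35986328125), 140.9023895263672)
wK ((269.183349609375, 158.41717529296875), (106.2023696899414, 107.11721801757812), 175.80467224121094) ((268.6737365722656, 159.24533081054688), (101.19590759277344, 102.1489028930664), 0.6520317792892456)
wL ((272.83160400390625, 146.4328155517578), (140.7967071533203, 143.0269012451172), 179.51629638671875) ((272.2235412597656, 147.64768981933594), (134.60391235351562, 137.18031311035156), 8.674860000610352)
```

apply_moves(
  steps=[
    {"x":5,"y":-20,"z":10,"spin":0},
    {"x":9,"y":-35,"z":4,"spin":0},
    {"x":9,"y":-35,"z":0,"spin":0},
    {"x":9,"y":-35,"z":0,"spin":0},
    {"x":9,"y":-35,"z":0,"spin":0},
    {"x":9,"y":-35,"z":0,"spin":0},
    {"x":5,"y":-20,"z":0,"spin":0},
    {"x":0,"y":-5,"z":0,"spin":0},
  ],
)

```text
time_s: 21.3
position: [0.5328, 0.0666, 0.0927]
tcp_rot: [[-0.344, 0.03, 0.938], [-0.937, -0.071, -0.341], [0.056, -0.997, 0.053]]
force: [0.1, 0.6, -1.1]
opening: 0.202
```

```bash
python3 wait.py 8; python3 snap.py wN; python3 lens.py wN
```

```text
21.7 [0.5324 0.07   0.094 ] 0.26 [[-0.339, 0.032, 0.94], [-0.939, -0.07, -0.337], [0.055, -0.997, 0.054]] [ 0.2 -0.  -0.7] 0.20289603059656694
21.75 [0.53254511 0.06986068 0.09412555] [-0.34 -0.02 -0.13 -0.11  0.02 -0.12] [[-0.3396324   0.03245953  0.93999799]
 [-0.93892779 -0.07052145 -0.33681051]
 [ 0.05535731 -0.996982    0.05442852]]
kin lens [0.5883 0.0525 0.1191] axis [0.036 0.01  0.999]
pred px [273.31190569 148.5631556 ] ellipse ((275.80877685546875, 145.90716552734375), (130.6318359375, 148.34765625), 32.95706558227539)
pred ell ((273.31439208984375, 146.09681701660156), (140.7626495361328, 143.02752685546875), 179.97219848632812)
lens from px at kin z [[0.5879 0.0514 0.1191]]
```

View pics/wN.png

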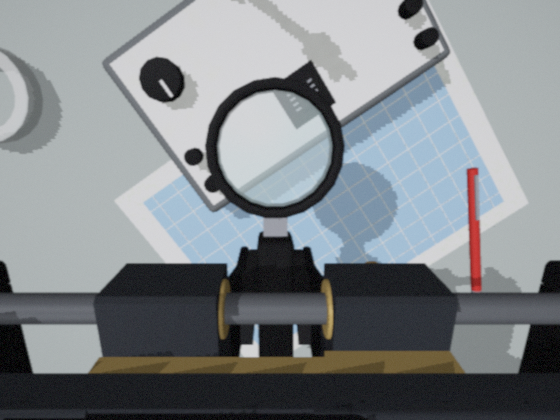

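apply_moves(
  steps=[
    {"x":17,"y":-28,"z":7,"spin":0},
  ],
)

```text
time_s: 21.85
position: [0.5457, 0.0451, 0.1001]
tcp_rot: [[-0.335, 0.026, 0.942], [-0.941, -0.069, -0.332], [0.056, -0.997, 0.048]]
force: [0.2, -0.1, -1.6]
opening: 0.205
```

```bash
python3 wait.py 7; python3 snap.py wO; python3 lens.py wO
```

```text
22.2 [0.5485 0.0426 0.1008] 0.12 [[-0.339, 0.031, 0.94], [-0.939, -0.07, -0.336], [0.056, -0.997, 0.053]] [-0.2 -0.6 -0.4] 0.20746451505209088
22.25 [0.54862188 0.04261079 0.10089152] [-0.11 -0.02 -0.2  -0.12 -0.04 -0.04] [[-0.33875529  0.03128055  0.94035439]
 [-0.93923215 -0.07027022 -0.3360135 ]
 [ 0.05556822 -0.99703742  0.05318411]]
kin lens [0.6044 0.0253 0.1258] axis [0.038 0.01  0.999]
pred px [272.98902359 148.6889739 ] ellipse ((275.1288757324219, 148.04879760742188), (132.94863891601562, 136.78794860839844), 18.35285186767578)
pred ell ((272.9752197265625, 146.23049926757812), (140.73019409179688, 142.9786376953125), 179.62451171875)
lens from px at kin z [[0.6032 0.0246 0.1258]]
```

apply_moves(
  steps=[
    {"x":5,"y":-7,"z":1,"spin":0},
  ],
)

```text
time_s: 22.35
position: [0.5522, 0.0366, 0.1015]
tcp_rot: [[-0.337, 0.029, 0.941], [-0.94, -0.07, -0.334], [0.056, -0.997, 0.051]]
force: [0.3, -1.0, -0.3]
opening: 0.201
```

```bash
python3 wait.py 7; python3 snap.py wP; python3 lens.py wP; python3 - <<'E'
from h import *
for n in('scene','top'):
    im=imaging.capture(n);cv2.imwrite(f'pics/p_{n}.png',im[:,:,::-1])
im=cv2.imread('pics/p_scene.png');cv2.imwrite('pics/p_sc.png',cv2.resize(im[200:330,160:310],None,fx=5,fy=4.6,interpolation=cv2.INTER_CUBIC))
E
```

```text
22.7 [0.5534 0.0356 0.1018] 0.05 [[-0.339, 0.031, 0.94], [-0.939, -0.07, -0.336], [0.056, -0.997, 0.053]] [ 0.6 -0.9  0.5] 0.20177112137441552
22.75 [0.5534686  0.03561506 0.10183288] [ 0.05 -0.02  0.01 -0.   -0.06 -0.05] [[-0.33881233  0.03102217  0.9403424 ]
 [-0.93920858 -0.07023505 -0.33608672]
 [ 0.05561885 -0.99704797  0.05293279]]
kin lens [0.6092 0.0183 0.1267] axis [0.038 0.01  0.999]
pred px [273.07382913 148.841318  ] ellipse ((275.0854187011719, 148.0846405029297), (132.95529174804688, 136.69915771484375), 17.048690795898438)
pred ell ((273.0643310546875, 146.3911590576172), (140.70333862304688, 142.939453125), 179.7399444580078)
lens from px at kin z [[0.6081 0.0177 0.1267]]
```

View pics/wP.png

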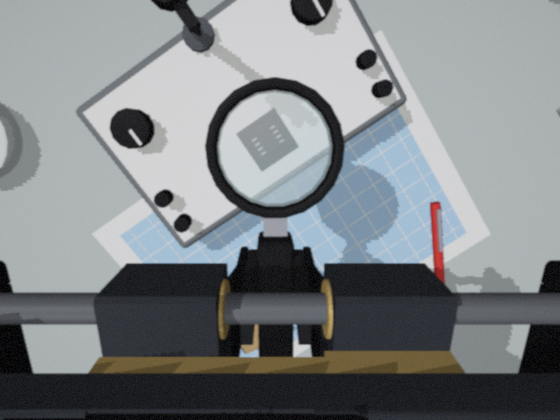

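View pics/p_sc.png

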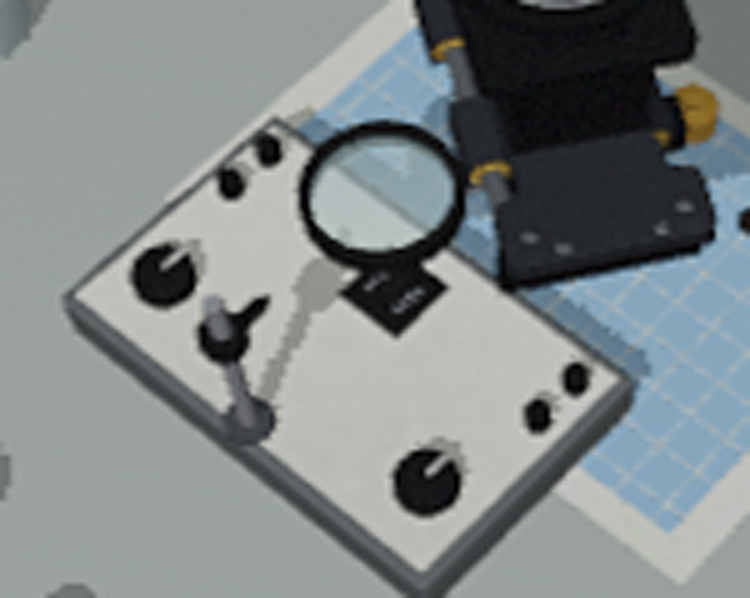

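View pics/p_scene.png

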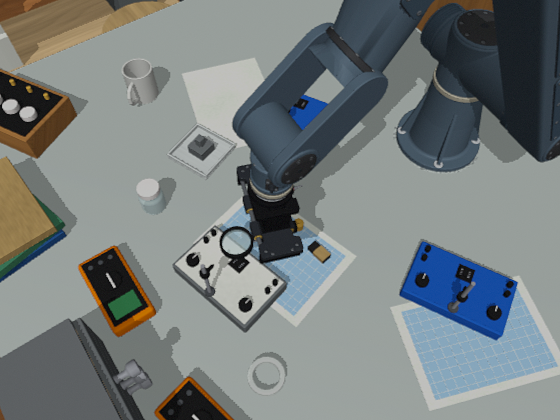

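```bash
python3 - <<'E'
from tri import *
cs=cam('scene');im=cv2.imread('pics/p_scene.png')
for z in(.121,.127,.133):print(z,proj(cs,[.6088,.018,z]))
g=im.astype(int).sum(2);m=(g<130).astype(np.uint8);M=np.zeros_like(m);M[218:262,215:256]=m[218:262,215:256]
cs_=cv2.findContours(1-M[218:262,215:256],cv2.RETR_LIST,cv2.CHAIN_APPROX_NONE)[0]
for q in cs_:
    if len(q)>30:
        e=cv2.fitEllipse(q);print(e[0][0]+215,e[0][1]+218,e[1],cv2.contourArea(q))
c,im2,s=pickle.load(open('wP.pkl','rb'))
u=[(267.5,139.5)];print('chip seen thru lens',back(c,u,.041))
E
```

```text
0.121 [[236.52898119 244.02486018]]
0.127 [[236.32725773 242.59651332]]
0.133 [[236.12342655 241.15324234]]
250.42985153198242 249.42866897583008 (10.991132736206055, 29.77402687072754) 112.0
235.8705062866211 241.5803508758545 (24.70600128173828, 28.761089324951172) 556.0
232.78554153442383 237.91032600402832 (39.8226203918457, 48.4266357421875) 591.0
chip seen thru lens [[0.61027306 0.01777719 0.041     ]]
```

```bash
python3 wait.py 2; python3 -c "
from rig import job
print(job.hand_in())"
```

```text
22.95 [0.5536 0.0356 0.1019] 0.11 [[-0.339, 0.031, 0.94], [-0.939, -0.07, -0.336], [0.056, -0.997, 0.053]] [-0.8 -1.  -0.4] 0.2031121643060198
the job is handed in; nothing more can be done
None
```

The dust cap is off and standing upright near the tray's centre. The loupe is held by its handle over the component. I handed the job in at about 23 s; it reports no verdict.

**Last checks:**
- **Lens position:** about (0.608–0.609, 0.018), against the component's axis at (0.6095, 0.017), so within about 2 mm.
- **Lens height:** 127 mm from the arm's pose, with the scene camera suggesting up to about 131 mm. The pointer tip measures 127.6 mm, so the worst case is about 4 mm off, inside the 8 mm limit.
- **Level and grip:** tilt is about 0.04 rad, estimated from the arm's pose with the loupe rigid in the fingers. The arm was at rest, with the fingers stopped at about 17.7 mm on the 18 mm handle.
- **Pointer and bystanders:** the pointer tip appears at the same place in the scene picture, to within about a pixel. The bystanders I could see (jar, eraser, weight, tape roll) looked undisturbed, but I did not measure them. The pen was hidden behind the gripper in the last scene view and only partly seen by the wrist camera.

**What disagreed or failed:**
- **First grasp missed:** the fingertips sit about 37 mm further back than the stated tool frame. The first grasp closed above the cap's grip without touching anything, and I corrected the height from the wrist images.
- **Tool tilt:** the tool built up a few degrees of tilt over moves of several steps. I countered it by making the final approaches in single steps, letting the arm settle after each.

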